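Screw the outlet elbow onto the bench irrigation riser

ROBOT

A 6-joint arm with a two-finger parallel gripper is mounted at the origin on the work surface. World frame = base frame: x ahead of the robot, y to its left, z up, the work surface at z = 0. Lengths are in m, angles in degrees, forces in N, time in s.
With the tool pointing down it reaches from about 0.35 to 0.875 m from the base axis. Payload 4.2 kg.
Tool frame: the origin (TCP) lies at the very end of the fingers, on their centre line; the grasp point (between the pads) lies 19 mm behind it (r.hold_point_z is the distance from the TCP to the grasp point, in m); z points along the fingers, y is the direction in which the jaws open and shut (so a half turn about z gives the same grasp; the last joint's range is limited). The gripper opens to 87 mm and grips with 3 to 60 N. Pads are 19 mm wide; open, the fingers measure 117 mm over their backs; the gripper's body (75 mm by 190 mm) begins 51 mm behind the grasp point.
Start: joints at [82.769, 22.042, 0.453, 0, -68.411, -14.817], TCP at [0.235, 0.579, 0.223] pointing down, gripper open.
Joint ranges: [-179.83, 179.83], [-69.29, 118.12], [-61.27, 80.66], [-181.25, 117.63], [-171.15, -9.14], [-177.46, 177.46]. Speed limits (degrees/s): [159.86, 159.86, 180, 180, 180, 180].

INTERFACE

Orientations are given as a 3x3 rotation matrix whose columns are the frame's x, y, z axes.
In Python, from station import r, cams, ticket gives the robot as it stands.
- The arm moves only by the tool drive_tool, never from a script. Its argument "deltas" is a list of rows, each an object of numbers: "dx", "dy", "dz": the shift along the tool's x, y, z in m; "wx", "wy", "wz": the turn, a rotation vector about the tool's x, y, z in degrees. A call has 1 to 20 rows; each row is the pose to reach, as a shift and turn from the pose commanded when the call began, along the tool's axes at that moment; what a row does not reach only later rows make up. A row lasts 1/10 s, in which the tool goes at most 50 mm and 8.59 degrees, less where a joint would pass 70% of its speed; a pose out of reach is approached as far as the arm can. A call with a gripper value outside its range is refused whole. "gripper" is the opening, from 0 (shut) to 1 (fully open), set as the call begins (left out, the last holds). The fingers move at their own pace and stop on an object; the grip force is fixed at half the most. Time passes only in rows, so rows that repeat a pose let the fingers close. It gives the time, the measured TCP pose, the force and the opening at its end, in the units of the state.
- r.sense(): the state, without advancing time (a new reading comes with each control period).
- cams.capture(name): name is "scene" or "top"; returns the picture (420x560x3 uint8, red, green, blue); there is no depth.
- cams.camera_model(name): a dict with "intrinsics" (3x3 intrinsics, pixels), "extrinsics" (4x4, takes a point from world to camera coordinates). Camera axes: x right, y down, z forward; pixel columns grow to the right and rows downward; lengths in m; the calibration is good to about 2 mm. A picture is of the moment at which its call begins. camera_model takes no time and is no camera call.
- ticket.finish_job(): hands the job in, once; it reports no verdict.
The state is a dict: "time_s": time; "joints": joint angles; "joint_velocities": joint speeds; "effort": joint torques, N m; "tcp_pos": TCP position; "ee_rot": TCP orientation; "wrist_force": force on the tool from outside, world axes, zero at the start; "moment": the same for the moment, N m; "gripper_width": opening from 0.0 (shut) to 1.0 (fully open).
Only numpy, scipy, OpenCV 4.12 (cv2) and the standard library are available. Lean on these libraries where they do the work, as an engineer would, in place of code of your own. Each camera call takes 0.05 s, during which the arm holds its last target.

TASK

Pick up the loose dark elbow, turn it mouth down and screw it clockwise onto the bare threaded riser of the irrigation manifold, well down (no more than about a centimetre between collar and flange), stopping with its outlet pointing straight at the open end of that riser's feed pipe, like the two elbows already fitted. Let go of it, and leave the other things on the bench where they are.

Things in the scene. Friction and masses are not known exactly. Their poses are not given: they have to be found in the camera images.
- elbow_center (a point): Loose dark grey pipe elbow, 0.12 kg. Point: in the bend, where its two axes cross. Threaded collar along -z, outlet along +x. Grip: flat sides 36 mm apart across y, 34 by 34 mm about this point; top of the bend 18 mm up. Start: on its outlet end (x axis down, point 50 mm up), mouth level, facing left (+y) within 0.6 rad. Half a turn about the midline of +x and -z swaps its two arms.
- elbow_mouth (a point): Centre of the elbow's threaded mouth, 52 mm from the centre along -z; same axes. The collar is 49 mm across, bore 39 mm, from the mouth to 28 mm up. Stood mouth down on the bench the elbow is stable, its centre 52 mm up, z axis up.
- elbow_outlet (a point): Centre of the elbow's outlet end, 50 mm from the centre along +x; same axes. It ends in a ribbed nut 49 mm across, 18 mm long.
- riser_flange (a point): Bare riser: centre of its flange top (54 mm across, about 62 mm above the bench), z up. The other two risers, 190 mm apart, carry fitted elbows (tops 150 mm above the bench); all fixed. On the flange stands the threaded stub: 24.5 mm high, 36 mm across. Right-hand thread: turned clockwise from above the elbow goes down 12 mm a turn, with 2 mm play; it turns easily and stays where left.
- stub_top (a point): Centre of the bare stub's top, 24.5 mm above the flange; same axes. Two thread starts: an elbow set down with its outlet 0.1 to 1 rad anticlockwise (from above) of this +x or -x axis drops in; with it right along +x or -x its mouth is 15 mm above the flange, and 12 mm lower per turn clockwise. Elsewhere it rests higher till turned clockwise. +x is within 0.4 rad of the feed's direction.
- feed_mouth (a point): Centre of the open end of the bare riser's grey feed pipe (32 mm across), which comes up through the bench and bends over to face the riser: 115 mm from the riser's axis, 61 mm above its flange. Its x axis points from the riser straight along the feed, so the outlet points at it when the elbow's x axis and this one have the same direction. Fixed.
- tee: Bystander: dark grey plastic pipe tee lying flat, run 100 mm long, three ribbed nuts 49 mm across, 49 mm high; origin under the middle of the run. Leave it where it is.
- coupling: Bystander: dark grey plastic straight coupling standing on end, 49 mm across, 58 mm high; origin at the centre of its underside. Leave it.
- endcap: Bystander: dark grey plastic end cap, 49 mm across, 29 mm high; origin at the centre of its underside. Leave it.
- tape: Bystander: white thread-tape spool lying flat, 57 mm across, 16 mm high; origin at the centre of its underside. Leave it.
- pot: Bystander: empty dark-green plant pot, 92 mm across the rim, 80 mm high; origin at the centre of its underside. Leave it.
- spray: Bystander: white spray bottle with black trigger head, 72 mm across, 200 mm high; origin at the centre of its underside. Leave it.
There are look-alikes about, which are no part of the job. Leave any brown look-alike of the part that bears elbow_center alone.

How it is judged (in metres and radians):
At the end, for the whole second after the job is handed in: The elbow is on the stub of the bare riser, upright within 0.08 rad and centred within 5 mm, its mouth less than 11.8 mm above the flange, its outlet pointing at the open end of the feed pipe within 0.14 rad (8 degrees) (horizontal distance between elbow_mouth and riser_flange below 0.005 m and z of elbow_mouth in the frame of riser_flange between -0.002 and 0.0118 m and angle between elbow_center's own z axis and vertical below 0.08 rad and angle between the x axis of elbow_center and the x axis of feed_mouth, either way round below 0.14 rad and horizontal distance between elbow_outlet and feed_mouth below 0.09 m); the robot touches nothing.
It fails at once if something else on the bench is shoved more than 30 mm (distance of any of tee, coupling, endcap, tape, pot, spray from where it was at the start of the episode above 0.03 m).
It fails at once if the pot, spray bottle or coupling is knocked over (angle between any of pot, spray, coupling's own z axis and vertical above 0.5 rad).
It also fails if it takes over 72 s, if anything falls off the work surface, if the arm or the gripper's body presses on something with over 40 N, if the wrist force passes 120 N, or if a joint passes its speed limit or range.

## Working session

There is one attempt and no reset: what is moved stays moved. The work goes in short steps, Python scripts to look and compute and a tool call to move; the robot and the scene stay as the last step left them, time stands still between calls to the robot, and variables do not carry over. Pictures are saved under pics/ and viewed, and the job is handed in when it is done.

Besides the shell and the picture viewer there is one more tool, called after "Request:" by a JSON object that holds its "name" and its "arguments", one argument or row to a line. drive_tool: Moves the arm, as the interface text tells. Its arguments: {"type":"object","properties":{"deltas":{"type":"array","items":{"type":"object","properties":{"dx":{"type":"number"},"dy":{"type":"number"},"dz":{"type":"number"},"wx":{"type":"number"},"wy":{"type":"number"},"wz":{"type":"number"}}}},"gripper":{"type":"number"}},"required":["deltas"]}

```bash
mkdir -p pics; python3 - <<'E'
from station import r,cams,ticket
import cv2,numpy as np
np.set_printoptions(precision=4,suppress=True)
for n in("scene","top"):
    im=cams.capture(n); cv2.imwrite(f"pics/{n}0.png",im[:,:,::-1])
    m=cams.camera_model(n);print(n,m["intrinsics"],m["extrinsics"])
print(r.sense(),r.hold_point_z)
E
```

```text
scene [[500.8434   0.     278.5118]
 [  0.     500.8434 207.8653]
 [  0.       0.       1.    ]] [[ 0.4949  0.8689  0.0094 -0.2547]
 [ 0.7159 -0.4016 -0.5711 -0.3172]
 [-0.4925  0.2893 -0.8208  1.9137]
 [ 0.      0.      0.      1.    ]]
top [[421.137    0.     291.8397]
 [  0.     421.137  211.1378]
 [  0.       0.       1.    ]] [[ 0.029  -0.9995 -0.0093 -0.0197]
 [-0.9871 -0.0272 -0.1579  0.5554]
 [ 0.1576  0.0137 -0.9874  1.0348]
 [ 0.      0.      0.      1.    ]]
{'time_s': 0.1, 'joints': array([ 82.7679,  22.087 ,   0.3873,  -0.0257, -68.4144, -14.8164]), 'joint_velocities': array([-0.0262, -0.1662,  0.1578,  0.1941,  0.0645, -0.0885]), 'effort': array([ -0.0005, -39.1692,  18.7934,   4.2319,   0.0135,  -0.0001]), 'tcp_pos': array([0.2344, 0.5788, 0.2216]), 'ee_rot': array([[ 0.9268, -0.3755, -0.0007],
       [-0.3755, -0.9268, -0.0019],
       [ 0.0001,  0.002 , -1.    ]]), 'wrist_force': array([-0.4569,  0.1562, -0.2109]), 'moment': array([ 0.024 ,  0.0692, -0.0758]), 'gripper_width': 0.9963570218337877} 0.0187
```

View pics/scene0.png

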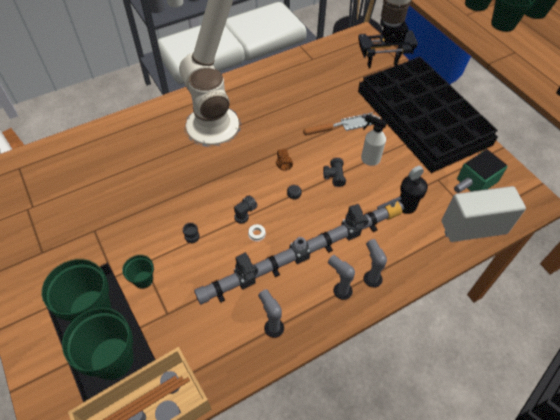

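View pics/top0.png

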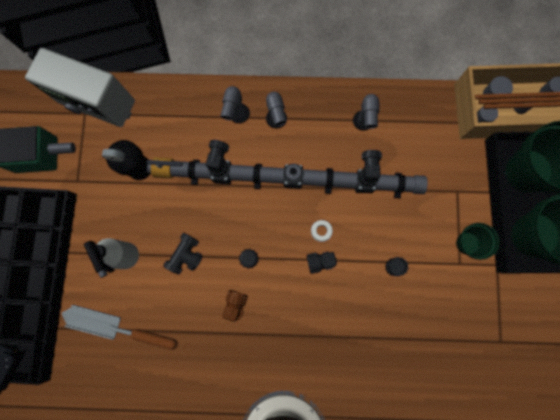

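```bash
python3 - <<'E'
import cv2
t=cv2.imread("pics/top0.png");s=cv2.imread("pics/scene0.png")
cv2.imwrite("pics/z1.png",cv2.resize(t[80:200,200:400],None,fx=4,fy=4,interpolation=2))
cv2.imwrite("pics/z2.png",cv2.resize(t[215:315,220:350],None,fx=6,fy=6,interpolation=2))
cv2.imwrite("pics/z3.png",cv2.resize(s[220:345,220:400],None,fx=4,fy=4,interpolation=2))
cv2.imwrite("pics/z4.png",cv2.resize(s[180:250,220:310],None,fx=8,fy=8,interpolation=2))
E
```

```text
(no output)
```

View pics/z1.png

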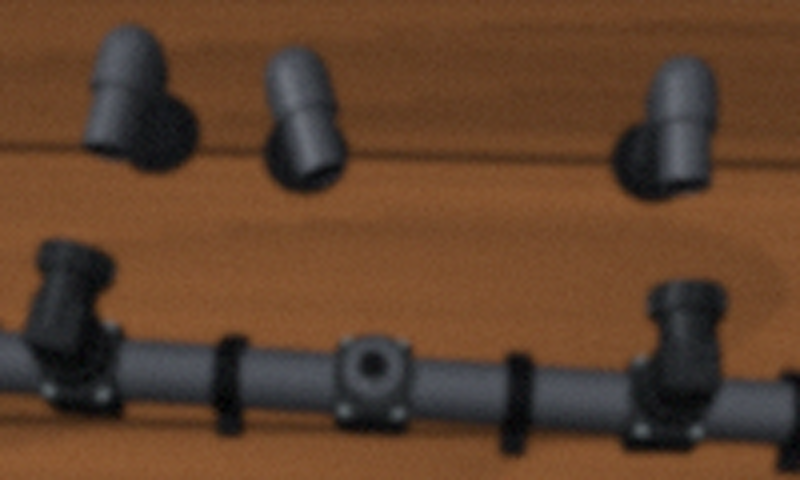

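View pics/z2.png

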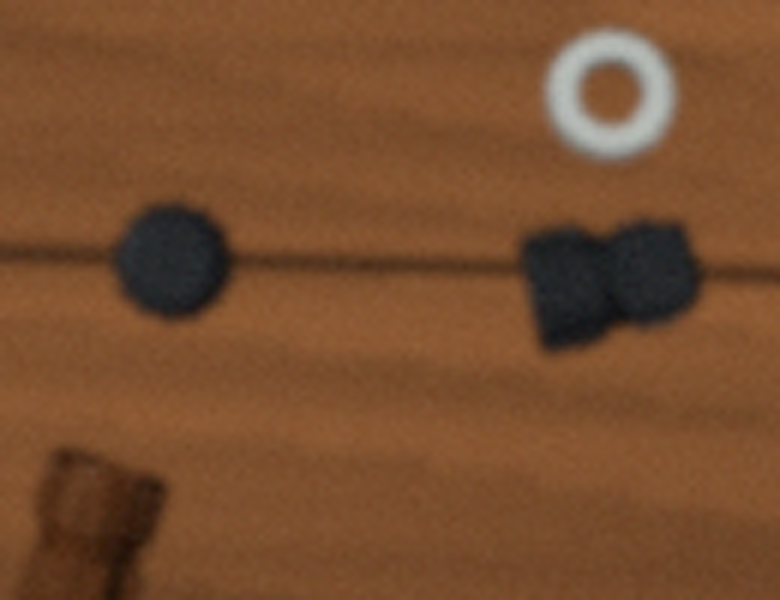

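View pics/z3.png

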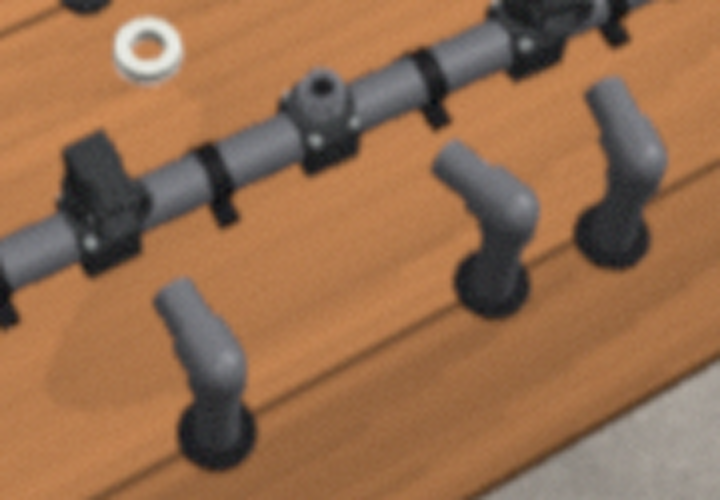

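View pics/z4.png

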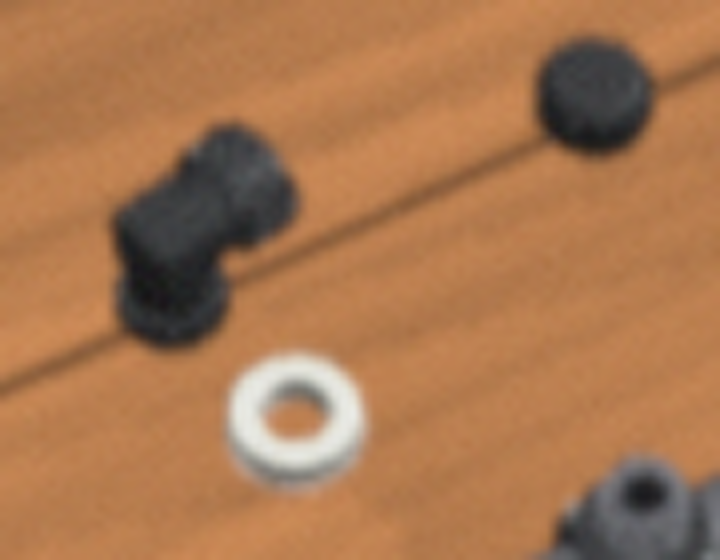

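```bash
cat > h.py <<'E'
import numpy as np,cv2
from station import r,cams,ticket
np.set_printoptions(precision=4,suppress=True)
M={n:cams.camera_model(n) for n in("scene","top")}
def ray(n,p):
    K=M[n]["intrinsics"];E=M[n]["extrinsics"];R=E[:3,:3];t=E[:3,3]
    return -R.T@t, R.T@np.linalg.solve(K,[p[0],p[1],1.])
def onz(n,p,z):
    c,d=ray(n,p); return c+d*(z-c[2])/d[2]
def tri(ps,pt):
    c,d=ray("scene",ps);c2,d2=ray("top",pt);d=d/np.linalg.norm(d);d2=d2/np.linalg.norm(d2)
    A=np.stack([d,-d2],1);x=np.linalg.lstsq(A,c2-c,rcond=None)[0]
    a=c+d*x[0];b=c2+d2*x[1];return (a+b)/2,np.linalg.norm(a-b)
def proj(n,P):
    K=M[n]["intrinsics"];E=M[n]["extrinsics"];q=K@(E[:3,:3]@P+E[:3,3]);return q[:2]/q[2]
E
python3 - <<'E'
from h import *
t=cv2.imread("pics/top0.png");s=cv2.imread("pics/scene0.png")
print("cams",ray("scene",(0,0))[0],ray("top",(0,0))[0])
z=lambda p,o,f:((p[0]+.5)/f+o[0]-.5,(p[1]+.5)/f+o[1]-.5)
st=z((373,363),(200,80),4);ss=z((321,88),(220,220),4)
print("stub",onz("top",st,.0865),onz("scene",ss,.0865),tri(ss,st))
ft=z((322,168),(200,80),4);fs=z((450,160),(220,220),4)
print("feed",onz("top",ft,.123),onz("scene",fs,.123),tri(fs,ft))
# dark mask for elbow
def mask(im,roi,th):
    x0,y0,x1,y1=roi;g=im[y0:y1,x0:x1].max(2);m=np.zeros(im.shape[:2],np.uint8);m[y0:y1,x0:x1]=(g<th)*255
    return m
for n,im,roi in(("top",t,(300,242,345,282)),("scene",s,(228,190,262,228))):
    m=mask(im,roi,75);m=cv2.morphologyEx(m,cv2.MORPH_OPEN,np.ones((3,3),np.uint8))
    c=max(cv2.findContours(m,0,2)[0],key=cv2.contourArea)
    print(n,cv2.contourArea(c),cv2.minAreaRect(c)); v=im.copy();cv2.drawContours(v,[c],-1,(0,255,0),1)
    x0,y0,x1,y1=roi;cv2.imwrite(f"pics/m_{n}.png",cv2.resize(v[y0-5:y1+5,x0-5:x1+5],None,fx=10,fy=10,interpolation=0))
# elbow corners
o=(220,215)
for nm,p in dict(c1=(525,240),c2=(548,350),b1=(684,225),b2=(700,290),).items():
    q=z(p,o,6);print(nm,q,onz("top",q,.05),onz("top",q,.068))
E
```

```text
cams [ 1.2955 -0.4598  1.3921] [ 0.3858 -0.0187  1.1093]
stub [ 0.6521 -0.0041  0.0865] [ 0.6524 -0.0048  0.0865] (array([ 0.6522, -0.0043,  0.0859]), np.float64(0.0005009163977937659))
feed [0.7649 0.0302 0.123 ] [0.7677 0.0324 0.123 ] (array([0.7664, 0.0317, 0.1209]), np.float64(0.003095933886402605))
top 442.0 ((321.7106628417969, 261.9492492675781), (19.379196166992188, 29.06879425048828), 85.91438293457031)
scene 278.5 ((244.25003051757812, 209.75003051757812), (16.970561981201172, 26.16295051574707), 45.0)
c1 (307.0833333333333, 254.58333333333334) [ 0.4457 -0.0454  0.05  ] [ 0.4447 -0.0449  0.068 ]
c2 (310.9166666666667, 272.9166666666667) [ 0.4005 -0.056   0.05  ] [ 0.4003 -0.0554  0.068 ]
b1 (333.5833333333333, 252.08333333333334) [ 0.4538 -0.1116  0.05  ] [ 0.4527 -0.11    0.068 ]
b2 (336.25, 262.9166666666667) [ 0.427  -0.1186  0.05  ] [ 0.4263 -0.1169  0.068 ]
```

View pics/m_top.png

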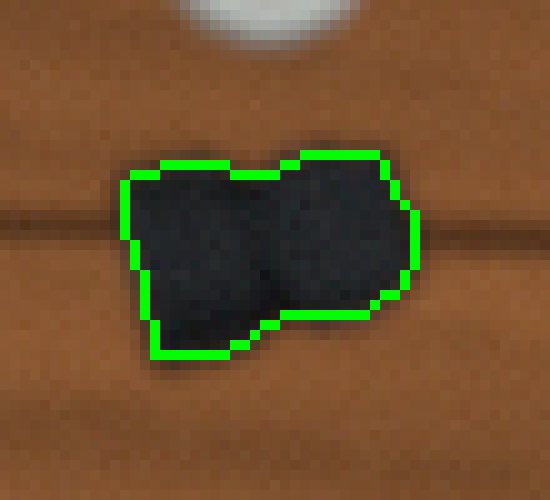

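View pics/m_scene.png

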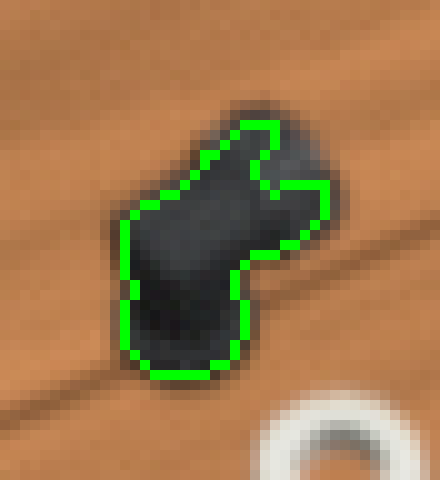

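```bash
python3 - <<'E'
from h import *
C=np.array([.435,-.1013,.05]);m=np.array([-.228,.974,0]);m/=np.linalg.norm(m);y=np.cross(m,[0,0,1.])
a=np.linspace(0,2*np.pi,60)
circ=lambda c,u,v,rr:[c+rr*(np.cos(t)*u+np.sin(t)*v) for t in a]
X=np.array([1.,0,0]);Y=np.array([0,1.,0]);Z=np.array([0,0,1.])
sets=[circ(C-.05*Z,X,Y,.0245),circ(C-.032*Z,X,Y,.0245),circ(C+.052*m,y,Z,.0245),circ(C+.024*m,y,Z,.0245)]
bl=[[C+sx*.018*y+sm*.017*m+.018*Z for sx,sm in((1,1),(1,-1),(-1,-1),(-1,1),(1,1))]]
S=np.array([.6521,-.0043,.0865]);f=np.deg2rad(17.2)
sets2=[circ(S,X,Y,.018),circ(S-.0245*Z,X,Y,.027)]
F=S+np.array([.115*np.cos(f),.115*np.sin(f),.0365]);u=np.array([-np.sin(f),np.cos(f),0])
sets2+=[circ(F,u,Z,.016)]
for n,rois in dict(top=((295,240,350,285),(260,90,320,195)),scene=((223,185,270,232),(280,215,370,310))).items():
    im=cv2.imread(f"pics/{n}0.png")
    for i,(x0,y0,x1,y1) in enumerate(rois):
        k=[11,5.5][i]
        v=cv2.resize(im[y0:y1,x0:x1],None,fx=k,fy=k,interpolation=2)
        for q in [sets+bl,sets2][i]:
            p=np.array([(proj(n,P)-[x0,y0]+.5)*k for P in q]);cv2.polylines(v,[p.round().astype(np.int32)],False,(0,255,255),1)
        cv2.imwrite(f"pics/p_{n}{i}.png",v)
a=[cv2.imread(f"pics/p_{n}{i}.png") for n in("top","scene") for i in(0,1)]
for i in(0,1):
    l=[a[i],a[2+i]];H=max(x.shape[0] for x in l);l=[cv2.copyMakeBorder(x,0,H-x.shape[0],0,0,0) for x in l]
    v=np.hstack(l);k=min(1,800/v.shape[1],600/v.shape[0]);cv2.imwrite(f"pics/pp{i}.png",cv2.resize(v,None,fx=k,fy=k))
E
```

```text
(no output)
```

View pics/pp0.png

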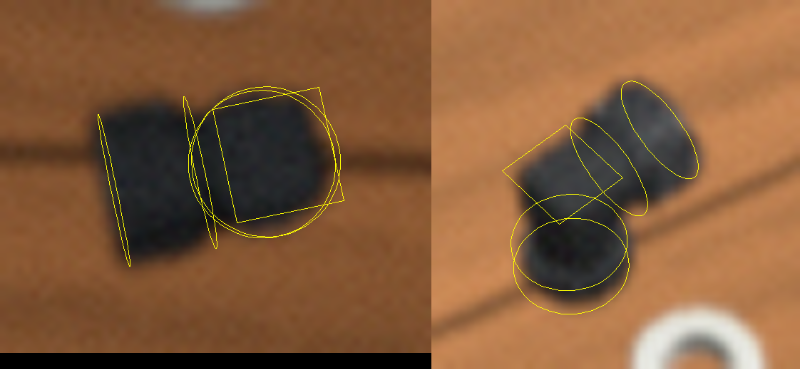

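View pics/pp1.png

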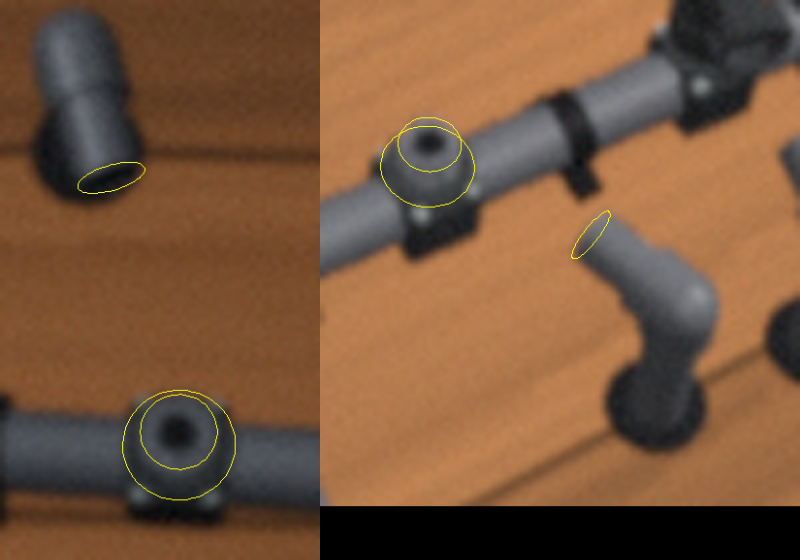

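```bash
cat >> h.py <<'E'
from scipy.spatial.transform import Rotation as Ro
def Rm(y_az,zt):
    "tool rotation: z=zt, y=horizontal azimuth(deg)"
    z=np.array(zt,float);z/=np.linalg.norm(z);a=np.deg2rad(y_az);y=np.array([np.cos(a),np.sin(a),0]);x=np.cross(y,z);x/=np.linalg.norm(x);y=np.cross(z,x)
    return np.stack([x,y,z],1)
def delta(P,R):
    s=r.sense();R0=s["ee_rot"];d=R0.T@(np.array(P)-s["tcp_pos"]);w=Ro.from_matrix(R0.T@R).as_rotvec(degrees=True)
    print("shift",d.round(4),"turn",w.round(2),"| n",np.linalg.norm(d).round(3),np.linalg.norm(w).round(1))
def st():
    s=r.sense();print("t",s["time_s"],"J",s["joints"].round(1),"tcp",s["tcp_pos"],"F",s["wrist_force"].round(1),"g",round(s["gripper_width"],3))
    R=s["ee_rot"];print("z",R[:,2],"yaz",np.degrees(np.arctan2(R[1,1],R[0,1])).round(2))
E
python3 - <<'E'
from h import *
st(); delta([.44,-.16,.33],Rm(-167,[0,0,-1]))
E
```

```text
t 0.1 J [ 82.8  22.1   0.4  -0.  -68.4 -14.8] tcp [0.2344 0.5788 0.2216] F [-0.5  0.2 -0.2] g 0.996
z [-0.0007 -0.0019 -1.    ] yaz -112.06
shift [ 0.468   0.6077 -0.1072] turn [ 0.1  -0.06 54.94] | n 0.774 54.9
```

Request:
{"name": "drive_tool", "arguments": {
  "deltas": [
    {"dz":-0.05},
    {"dz":-0.1},
    {"dx":0.468,"dy":0.608,"dz":-0.107,"wz":55},
    {"dx":0.468,"dy":0.608,"dz":-0.107,"wz":55},
    {"dx":0.468,"dy":0.608,"dz":-0.107,"wz":55},
    {"dx":0.468,"dy":0.608,"dz":-0.107,"wz":55},
    {"dx":0.468,"dy":0.608,"dz":-0.107,"wz":55},
    {"dx":0.468,"dy":0.608,"dz":-0.107,"wz":55},
    {"dx":0.468,"dy":0.608,"dz":-0.107,"wz":55},
    {"dx":0.468,"dy":0.608,"dz":-0.107,"wz":55},
    {"dx":0.468,"dy":0.608,"dz":-0.107,"wz":55},
    {"dx":0.468,"dy":0.608,"dz":-0.107,"wz":55},
    {"dx":0.468,"dy":0.608,"dz":-0.107,"wz":55},
    {"dx":0.468,"dy":0.608,"dz":-0.107,"wz":55},
    {"dx":0.468,"dy":0.608,"dz":-0.107,"wz":55},
    {"dx":0.468,"dy":0.608,"dz":-0.107,"wz":55},
    {"dx":0.468,"dy":0.608,"dz":-0.107,"wz":55},
    {"dx":0.468,"dy":0.608,"dz":-0.107,"wz":55},
    {"dx":0.468,"dy":0.608,"dz":-0.107,"wz":55},
    {"dx":0.468,"dy":0.608,"dz":-0.107,"wz":55}
  ],
  "gripper": 0.75
}}

```text
schema error: expected keys dx, dy, dz, wx, wy, wz
```

```bash
python3 - <<'E'
from h import *
m=np.array([-.225,.974,0]);zt=(m/np.linalg.norm(m)+[0,0,-1])/2**.5
C=np.array([.4345,-.0985,.05])
st(); delta(C-.14*zt,Rm(-167,zt));delta(C+.016*zt,Rm(-167,zt))
E
```

```text
t 0.1 J [ 82.8  22.1   0.4  -0.  -68.4 -14.8] tcp [0.2344 0.5788 0.2216] F [-0.5  0.2 -0.2] g 0.996
z [-0.0007 -0.0019 -1.    ] yaz -112.06
shift [0.4967 0.6334 0.0739] turn [ 21.64 -41.49  51.96] | n 0.808 69.9
shift [0.4333 0.5429 0.184 ] turn [ 21.64 -41.49  51.96] | n 0.719 69.9
```

All keys are needed.

Request:
{"name": "drive_tool", "arguments": {
  "deltas": [
    {"dx":0,"dy":0,"dz":-0.05,"wx":0,"wy":0,"wz":0},
    {"dx":0,"dy":0,"dz":-0.1,"wx":0,"wy":0,"wz":0},
    {"dx":0.468,"dy":0.608,"dz":-0.107,"wx":0,"wy":0,"wz":55},
    {"dx":0.468,"dy":0.608,"dz":-0.107,"wx":0,"wy":0,"wz":55},
    {"dx":0.468,"dy":0.608,"dz":-0.107,"wx":0,"wy":0,"wz":55},
    {"dx":0.468,"dy":0.608,"dz":-0.107,"wx":0,"wy":0,"wz":55},
    {"dx":0.468,"dy":0.608,"dz":-0.107,"wx":0,"wy":0,"wz":55},
    {"dx":0.468,"dy":0.608,"dz":-0.107,"wx":0,"wy":0,"wz":55},
    {"dx":0.468,"dy":0.608,"dz":-0.107,"wx":0,"wy":0,"wz":55},
    {"dx":0.468,"dy":0.608,"dz":-0.107,"wx":0,"wy":0,"wz":55},
    {"dx":0.468,"dy":0.608,"dz":-0.107,"wx":0,"wy":0,"wz":55},
    {"dx":0.468,"dy":0.608,"dz":-0.107,"wx":0,"wy":0,"wz":55},
    {"dx":0.468,"dy":0.608,"dz":-0.107,"wx":0,"wy":0,"wz":55},
    {"dx":0.468,"dy":0.608,"dz":-0.107,"wx":0,"wy":0,"wz":55},
    {"dx":0.468,"dy":0.608,"dz":-0.107,"wx":0,"wy":0,"wz":55},
    {"dx":0.468,"dy":0.608,"dz":-0.107,"wx":0,"wy":0,"wz":55},
    {"dx":0.468,"dy":0.608,"dz":-0.107,"wx":0,"wy":0,"wz":55},
    {"dx":0.468,"dy":0.608,"dz":-0.107,"wx":0,"wy":0,"wz":55},
    {"dx":0.468,"dy":0.608,"dz":-0.107,"wx":0,"wy":0,"wz":55},
    {"dx":0.468,"dy":0.608,"dz":-0.107,"wx":0,"wy":0,"wz":55}
  ],
  "gripper": 0.75
}}

```text
time_s: 2.1
tcp_pos: [0.4397, -0.1599, 0.329]
ee_rot: [[0.223, -0.975, -0.001], [-0.975, -0.223, 0.0], [-0.001, 0.001, -1.0]]
wrist_force: [0.0, -0.7, -0.3]
gripper_width: 0.751
```

```bash
cat > a.py <<'E'
from h import *
m=np.array([-.225,.974,0]);zt=(m/np.linalg.norm(m)+[0,0,-1])/2**.5
C=np.array([.4345,-.0985,.05])
st(); delta(C-.14*zt,Rm(-167,zt));delta(C+.016*zt,Rm(-167,zt))
E
python3 a.py
```

```text
t 2.1 J [ -0.    2.8  -9.4  -0.  -77.9  12.9] tcp [ 0.4397 -0.1599  0.329 ] F [ 0.  -0.7 -0.3] g 0.751
z [-0.0013  0.0005 -1.    ] yaz -167.11
shift [ 0.0381 -0.009   0.1799] turn [  0.02 -44.96  -0.13] | n 0.184 45.0
shift [-0.0721 -0.0089  0.2903] turn [  0.02 -44.96  -0.13] | n 0.299 45.0
```

Request:
{"name": "drive_tool", "arguments": {
  "deltas": [
    {"dx":0.038,"dy":-0.009,"dz":0.18,"wx":0,"wy":-45,"wz":0},
    {"dx":0.038,"dy":-0.009,"dz":0.18,"wx":0,"wy":-45,"wz":0},
    {"dx":0.038,"dy":-0.009,"dz":0.18,"wx":0,"wy":-45,"wz":0},
    {"dx":0.038,"dy":-0.009,"dz":0.18,"wx":0,"wy":-45,"wz":0},
    {"dx":0.038,"dy":-0.009,"dz":0.18,"wx":0,"wy":-45,"wz":0},
    {"dx":0.038,"dy":-0.009,"dz":0.18,"wx":0,"wy":-45,"wz":0},
    {"dx":0.038,"dy":-0.009,"dz":0.18,"wx":0,"wy":-45,"wz":0},
    {"dx":0.038,"dy":-0.009,"dz":0.18,"wx":0,"wy":-45,"wz":0},
    {"dx":0.038,"dy":-0.009,"dz":0.18,"wx":0,"wy":-45,"wz":0}
  ]
}}

```text
time_s: 3.0
tcp_pos: [0.4577, -0.1937, 0.1509]
ee_rot: [[0.162, -0.974, -0.159], [-0.69, -0.227, 0.687], [-0.705, -0.002, -0.709]]
wrist_force: [-0.1, -1.1, -0.5]
gripper_width: 0.749
```

```bash
python3 a.py; python3 - <<'E'
from h import *
for n,(x0,y0,x1,y1) in dict(top=(270,200,420,310),scene=(170,130,320,240)).items():
    cv2.imwrite(f"pics/g1{n}.png",cv2.resize(cams.capture(n)[y0:y1,x0:x1,::-1],None,fx=5,fy=5,interpolation=2))
E
```

```text
t 3.0 J [-26.7  32.    4.6 -33.  -94.2  46.9] tcp [ 0.4577 -0.1937  0.1509] F [-0.1 -1.1 -0.5] g 0.749
z [-0.1587  0.6874 -0.7087] yaz -166.9
shift [0.0021 0.0012 0.0007] turn [-0.01 -0.13  0.14] | n 0.002 0.2
shift [0.0017 0.0012 0.1567] turn [-0.01 -0.13  0.14] | n 0.157 0.2
```

View pics/g1top.png

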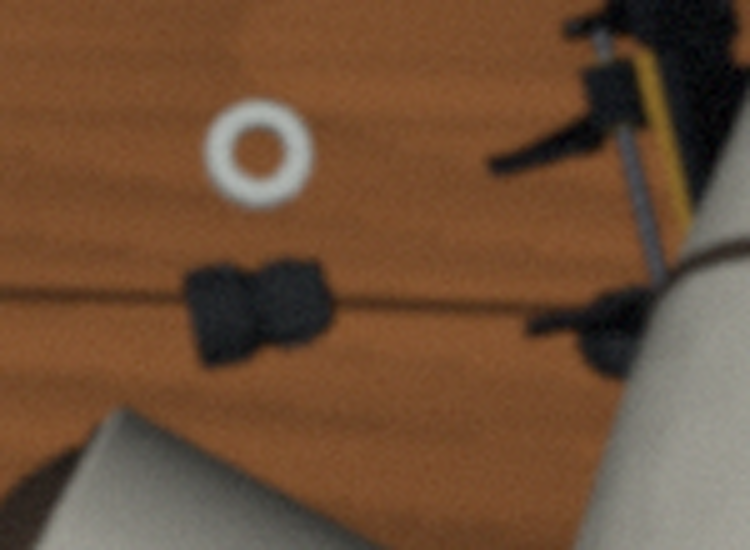

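View pics/g1scene.png

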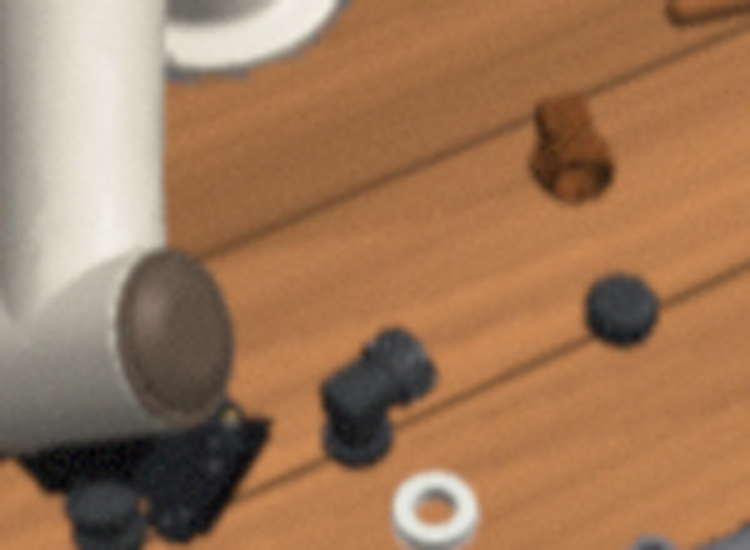

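Request:
{"name": "drive_tool", "arguments": {
  "deltas": [
    {"dx":0.002,"dy":0.001,"dz":0.04,"wx":0,"wy":0,"wz":0},
    {"dx":0.002,"dy":0.001,"dz":0.08,"wx":0,"wy":0,"wz":0},
    {"dx":0.002,"dy":0.001,"dz":0.11,"wx":0,"wy":0,"wz":0},
    {"dx":0.002,"dy":0.001,"dz":0.125,"wx":0,"wy":0,"wz":0},
    {"dx":0.002,"dy":0.001,"dz":0.135,"wx":0,"wy":0,"wz":0},
    {"dx":0.002,"dy":0.001,"dz":0.145,"wx":0,"wy":0,"wz":0},
    {"dx":0.002,"dy":0.001,"dz":0.152,"wx":0,"wy":0,"wz":0},
    {"dx":0.002,"dy":0.001,"dz":0.156,"wx":0,"wy":0,"wz":0},
    {"dx":0.002,"dy":0.001,"dz":0.156,"wx":0,"wy":0,"wz":0}
  ]
}}

```text
time_s: 4.0
tcp_pos: [0.4321, -0.0891, 0.0378]
ee_rot: [[0.158, -0.975, -0.158], [-0.689, -0.224, 0.689], [-0.707, -0.0, -0.707]]
wrist_force: [0.3, -0.6, -1.1]
gripper_width: 0.751
```

```bash
python3 a.py; python3 - <<'E'
from h import *
for n,(x0,y0,x1,y1) in dict(top=(270,200,420,310),scene=(170,150,320,260)).items():
    cv2.imwrite(f"pics/g2{n}.png",cv2.resize(cams.capture(n)[y0:y1,x0:x1,::-1],None,fx=5,fy=5,interpolation=2))
E
```

```text
t 4.0 J [-19.2  35.1 -10.  -38.  -76.4  52. ] tcp [ 0.4321 -0.0891  0.0378] F [ 0.3 -0.6 -1.1] g 0.751
z [-0.1584  0.6891 -0.7072] yaz -167.05
shift [-0.0018 -0.0003 -0.1555] turn [-0.04 -0.   -0.04] | n 0.156 0.1
shift [-0.0018 -0.0002  0.0005] turn [-0.04 -0.   -0.04] | n 0.002 0.1
```

View pics/g2top.png

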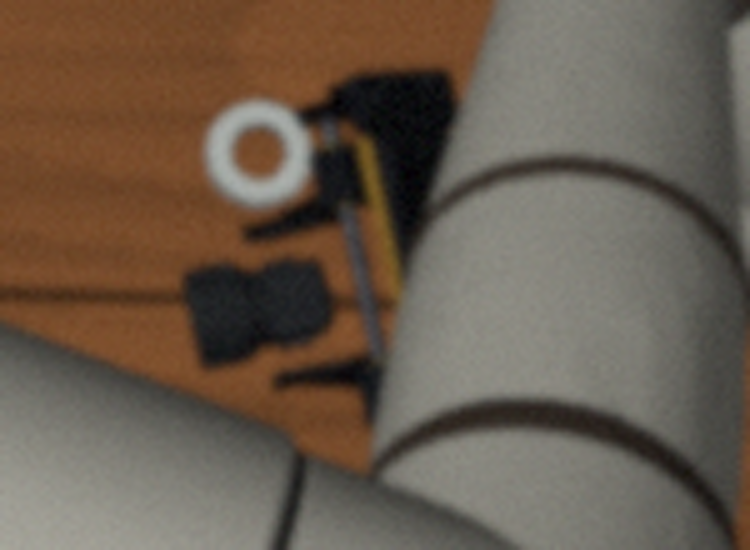

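View pics/g2scene.png

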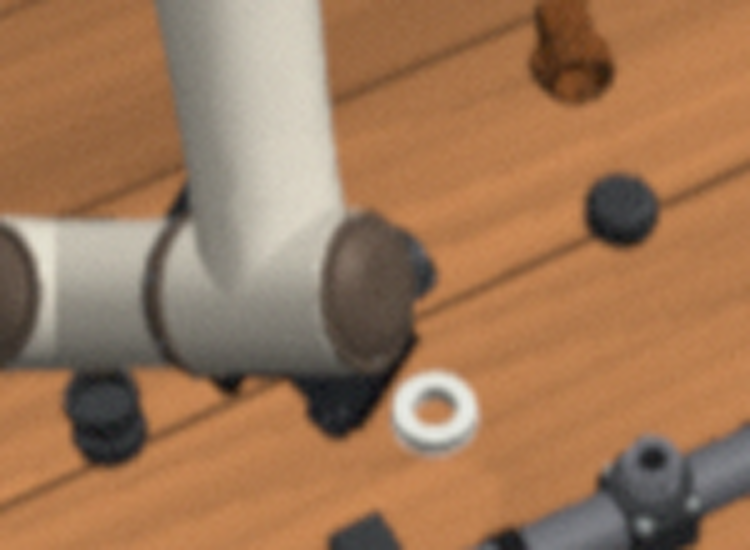

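Request:
{"name": "drive_tool", "arguments": {
  "deltas": [
    {"dx":0,"dy":0,"dz":0,"wx":0,"wy":0,"wz":0},
    {"dx":0,"dy":0,"dz":0,"wx":0,"wy":0,"wz":0},
    {"dx":0,"dy":0,"dz":0,"wx":0,"wy":0,"wz":0},
    {"dx":0,"dy":0,"dz":0,"wx":0,"wy":0,"wz":0},
    {"dx":0,"dy":0,"dz":0,"wx":0,"wy":0,"wz":0},
    {"dx":0,"dy":0,"dz":0,"wx":0,"wy":0,"wz":0},
    {"dx":0,"dy":0,"dz":0,"wx":0,"wy":0,"wz":0},
    {"dx":0,"dy":0,"dz":0,"wx":0,"wy":0,"wz":0},
    {"dx":-0.02,"dy":0,"dz":-0.02,"wx":0,"wy":0,"wz":0},
    {"dx":-0.05,"dy":0,"dz":-0.05,"wx":0,"wy":0,"wz":0},
    {"dx":-0.085,"dy":0,"dz":-0.085,"wx":0,"wy":0,"wz":0},
    {"dx":-0.1,"dy":0,"dz":-0.1,"wx":0,"wy":0,"wz":0},
    {"dx":-0.1,"dy":0,"dz":-0.1,"wx":0,"wy":0,"wz":0}
  ],
  "gripper": 0.2
}}

```text
time_s: 5.4
tcp_pos: [0.4334, -0.0897, 0.1822]
ee_rot: [[0.164, -0.974, -0.153], [-0.691, -0.224, 0.687], [-0.704, -0.007, -0.711]]
wrist_force: [0.3, 0.9, -1.8]
gripper_width: 0.409
```

```bash
python3 a.py; python3 - <<'E'
from h import *
for n,(x0,y0,x1,y1) in dict(top=(270,200,420,310),scene=(170,130,320,240)).items():
    cv2.imwrite(f"pics/g3{n}.png",cv2.resize(cams.capture(n)[y0:y1,x0:x1,::-1],None,fx=5,fy=5,interpolation=2))
E
```

```text
t 5.4 J [-19.   23.2  -4.4 -36.9 -89.9  41.5] tcp [ 0.4334 -0.0897  0.1822] F [ 0.3  0.9 -1.8] g 0.409
z [-0.1531  0.6867 -0.7106] yaz -167.03
shift [ 0.0999  0.0011 -0.0523] turn [-0.31 -0.29  0.26] | n 0.113 0.5
shift [0.0991 0.0019 0.1037] turn [-0.31 -0.29  0.26] | n 0.143 0.5
```

View pics/g3top.png

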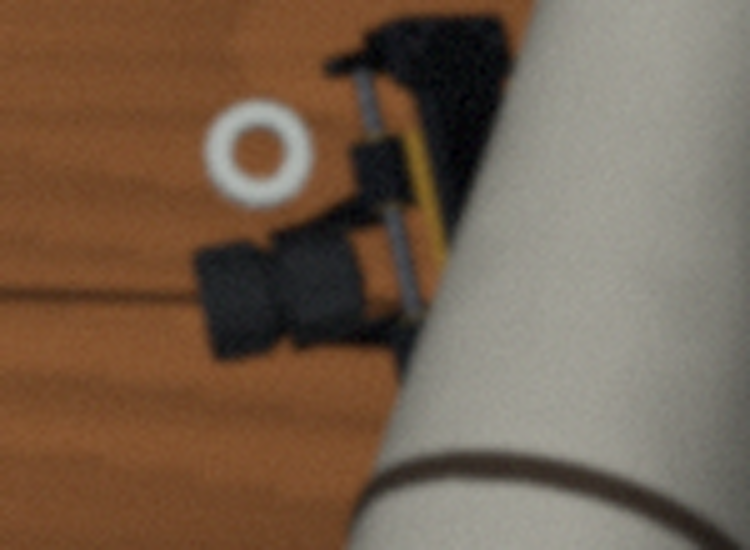

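View pics/g3scene.png

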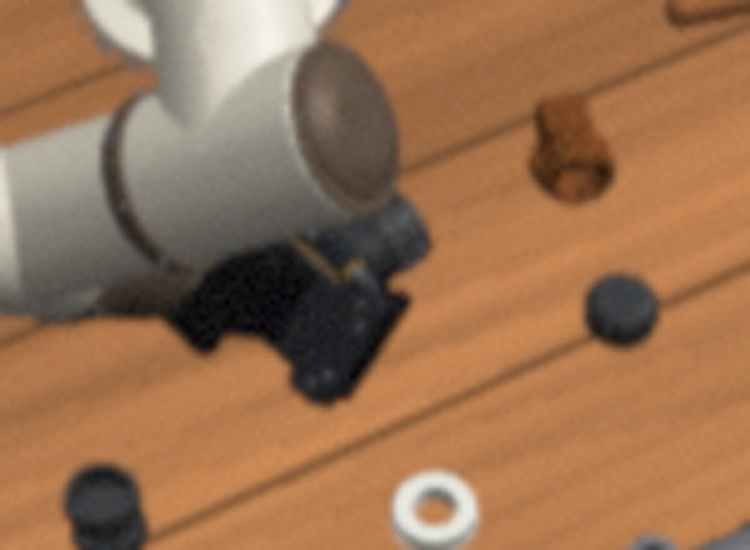

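Request:
{"name": "drive_tool", "arguments": {
  "deltas": [
    {"dx":0,"dy":0,"dz":0,"wx":0,"wy":0,"wz":8},
    {"dx":0,"dy":0,"dz":0,"wx":0,"wy":0,"wz":16},
    {"dx":0,"dy":0,"dz":0,"wx":0,"wy":0,"wz":24},
    {"dx":0,"dy":0,"dz":0,"wx":0,"wy":0,"wz":32},
    {"dx":0,"dy":0,"dz":0,"wx":0,"wy":0,"wz":40},
    {"dx":0,"dy":0,"dz":0,"wx":0,"wy":0,"wz":48},
    {"dx":0,"dy":0,"dz":0,"wx":0,"wy":0,"wz":56},
    {"dx":0,"dy":0,"dz":0,"wx":0,"wy":0,"wz":64},
    {"dx":0,"dy":0,"dz":0,"wx":0,"wy":0,"wz":72},
    {"dx":0,"dy":0,"dz":0,"wx":0,"wy":0,"wz":80},
    {"dx":0,"dy":0,"dz":0,"wx":0,"wy":0,"wz":88},
    {"dx":0,"dy":0,"dz":0,"wx":0,"wy":0,"wz":96},
    {"dx":0,"dy":0,"dz":0,"wx":0,"wy":0,"wz":104},
    {"dx":0,"dy":0,"dz":0,"wx":0,"wy":0,"wz":112},
    {"dx":0,"dy":0,"dz":0,"wx":0,"wy":0,"wz":120},
    {"dx":0,"dy":0,"dz":0,"wx":0,"wy":0,"wz":128},
    {"dx":0,"dy":0,"dz":0,"wx":0,"wy":0,"wz":136},
    {"dx":0,"dy":0,"dz":0,"wx":0,"wy":0,"wz":144},
    {"dx":0,"dy":0,"dz":0,"wx":0,"wy":0,"wz":152},
    {"dx":0,"dy":0,"dz":0,"wx":0,"wy":0,"wz":160}
  ]
}}

```text
time_s: 7.5
tcp_pos: [0.431, -0.0886, 0.1768]
ee_rot: [[-0.474, 0.866, -0.162], [0.572, 0.442, 0.691], [0.669, 0.234, -0.705]]
wrist_force: [-0.1, -0.7, -2.0]
gripper_width: 0.409
```

```bash
cat > b.py <<'E'
from h import *
m=np.array([-.225,.974,0]);zt=(m/np.linalg.norm(m)+[0,0,-1])/2**.5
C=np.array([.4345,-.0985,.052])
st(); delta(C+.016*zt+[0,0,.05],Rm(13,zt));delta(C+.016*zt,Rm(13,zt))
E
python3 b.py
```

```text
t 7.5 J [ -19.    23.7   -4.7  -36.9  -89.8 -118.8] tcp [ 0.431  -0.0886  0.1768] F [-0.1 -0.7 -2. ] g 0.409
z [-0.162   0.6905 -0.7049] yaz 27.06
shift [-0.0575 -0.0189  0.0613] turn [-0.1  -0.2  19.43] | n 0.086 19.4
shift [-0.091  -0.0306  0.0966] turn [-0.1  -0.2  19.43] | n 0.136 19.4
```

Request:
{"name": "drive_tool", "arguments": {
  "deltas": [
    {"dx":0,"dy":0,"dz":0,"wx":0,"wy":0,"wz":8},
    {"dx":0,"dy":0,"dz":0,"wx":0,"wy":0,"wz":16},
    {"dx":-0.03,"dy":-0.01,"dz":0.032,"wx":0,"wy":0,"wz":19.5},
    {"dx":-0.057,"dy":-0.019,"dz":0.061,"wx":0,"wy":0,"wz":19.5},
    {"dx":-0.057,"dy":-0.019,"dz":0.061,"wx":0,"wy":0,"wz":19.5},
    {"dx":-0.057,"dy":-0.019,"dz":0.061,"wx":0,"wy":0,"wz":19.5}
  ]
}}

```text
time_s: 8.1
tcp_pos: [0.4325, -0.0879, 0.0925]
ee_rot: [[-0.164, 0.973, -0.162], [0.686, 0.231, 0.69], [0.709, 0.002, -0.705]]
wrist_force: [0.2, -1.3, -0.5]
gripper_width: 0.413
```

```bash
python3 b.py; python3 - <<'E'
from h import *
for n,(x0,y0,x1,y1) in dict(top=(270,200,420,310),scene=(170,130,320,240)).items():
    cv2.imwrite(f"pics/g4{n}.png",cv2.resize(cams.capture(n)[y0:y1,x0:x1,::-1],None,fx=5,fy=5,interpolation=2))
E
```

```text
t 8.1 J [ -18.9   30.3   -8.5  -37.4  -81.5 -131.7] tcp [ 0.4325 -0.0879  0.0925] F [ 0.2 -1.3 -0.5] g 0.413
z [-0.1623  0.6901 -0.7053] yaz 13.33
shift [-0.0009 -0.0005  0.0016] turn [-0.16 -0.15  0.3 ] | n 0.002 0.4
shift [-0.0364 -0.0006  0.0369] turn [-0.16 -0.15  0.3 ] | n 0.052 0.4
```

View pics/g4top.png

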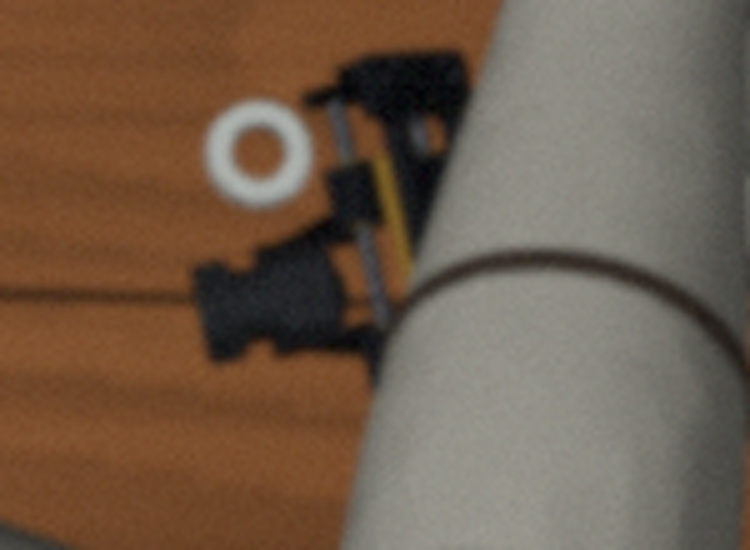

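View pics/g4scene.png

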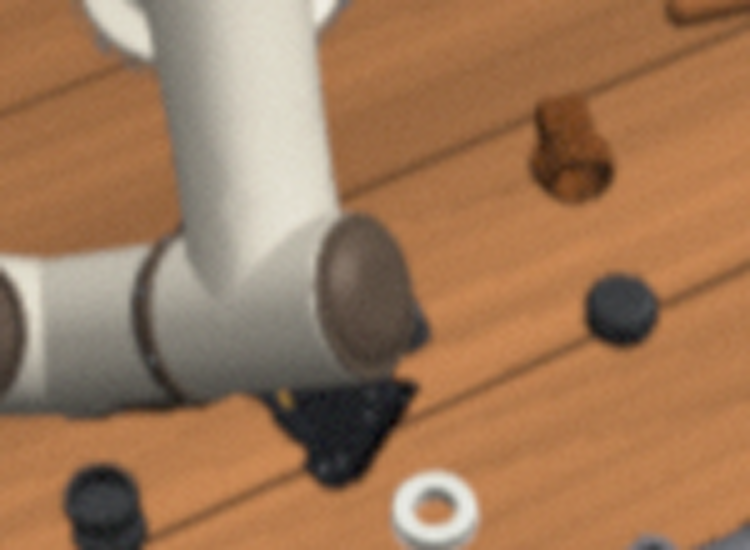

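Request:
{"name": "drive_tool", "arguments": {
  "deltas": [
    {"dx":-0.015,"dy":0,"dz":0.015,"wx":0,"wy":0,"wz":0},
    {"dx":-0.027,"dy":0,"dz":0.027,"wx":0,"wy":0,"wz":0},
    {"dx":-0.031,"dy":0,"dz":0.031,"wx":0,"wy":0,"wz":0},
    {"dx":-0.033,"dy":0,"dz":0.033,"wx":0,"wy":0,"wz":0},
    {"dx":-0.033,"dy":0,"dz":0.033,"wx":0,"wy":0,"wz":0}
  ]
}}

```text
time_s: 8.7
tcp_pos: [0.4339, -0.0881, 0.0472]
ee_rot: [[-0.167, 0.973, -0.158], [0.687, 0.23, 0.689], [0.707, 0.006, -0.707]]
wrist_force: [0.3, -0.6, -1.3]
gripper_width: 0.413
```

Request:
{"name": "drive_tool", "arguments": {
  "deltas": [
    {"dx":-0.001,"dy":0,"dz":0.001,"wx":0,"wy":0,"wz":0},
    {"dx":-0.002,"dy":0,"dz":0.002,"wx":0,"wy":0,"wz":0},
    {"dx":-0.002,"dy":0,"dz":0.002,"wx":0,"wy":0,"wz":0}
  ]
}}

```text
time_s: 9.0
tcp_pos: [0.4339, -0.088, 0.0443]
ee_rot: [[-0.167, 0.973, -0.158], [0.687, 0.23, 0.689], [0.707, 0.006, -0.707]]
wrist_force: [-0.2, -0.3, -1.4]
gripper_width: 0.413
```

Request:
{"name": "drive_tool", "arguments": {
  "deltas": [
    {"dx":-0.001,"dy":0,"dz":0.001,"wx":0,"wy":0,"wz":0},
    {"dx":-0.0015,"dy":0,"dz":0.0015,"wx":0,"wy":0,"wz":0},
    {"dx":-0.0015,"dy":0,"dz":0.0015,"wx":0,"wy":0,"wz":0}
  ]
}}

```text
time_s: 9.3
tcp_pos: [0.4338, -0.088, 0.042]
ee_rot: [[-0.167, 0.973, -0.159], [0.687, 0.23, 0.689], [0.707, 0.006, -0.707]]
wrist_force: [0.2, -0.2, -0.7]
gripper_width: 0.41
```

Request:
{"name": "drive_tool", "arguments": {
  "deltas": [
    {"dx":-0.001,"dy":0,"dz":0.001,"wx":0,"wy":0,"wz":0},
    {"dx":-0.001,"dy":0,"dz":0.001,"wx":0,"wy":0,"wz":0},
    {"dx":-0.001,"dy":0,"dz":0.001,"wx":0,"wy":0,"wz":0}
  ]
}}

```text
time_s: 9.6
tcp_pos: [0.4338, -0.0879, 0.0419]
ee_rot: [[-0.168, 0.973, -0.159], [0.686, 0.231, 0.69], [0.708, 0.007, -0.706]]
wrist_force: [0.1, -0.6, 4.9]
gripper_width: 0.413
```

Request:
{"name": "drive_tool", "arguments": {
  "deltas": [
    {"dx":0.0007,"dy":0,"dz":-0.0007,"wx":0,"wy":0,"wz":0},
    {"dx":0.0007,"dy":0,"dz":-0.0007,"wx":0,"wy":0,"wz":0},
    {"dx":0.0007,"dy":0,"dz":-0.0007,"wx":0,"wy":0,"wz":0},
    {"dx":0.0007,"dy":0,"dz":-0.0007,"wx":0,"wy":0,"wz":0},
    {"dx":0.0007,"dy":0,"dz":-0.0007,"wx":0,"wy":0,"wz":0},
    {"dx":0,"dy":0,"dz":-0.015,"wx":0,"wy":0,"wz":0},
    {"dx":0,"dy":0,"dz":-0.04,"wx":0,"wy":0,"wz":0},
    {"dx":0,"dy":0,"dz":-0.08,"wx":0,"wy":0,"wz":0},
    {"dx":0,"dy":0,"dz":-0.13,"wx":0,"wy":0,"wz":0},
    {"dx":0,"dy":0,"dz":-0.17,"wx":0,"wy":0,"wz":0},
    {"dx":0,"dy":0,"dz":-0.17,"wx":0,"wy":0,"wz":0}
  ],
  "gripper": 0.75
}}

```text
time_s: 10.7
tcp_pos: [0.4629, -0.2102, 0.1648]
ee_rot: [[-0.171, 0.974, -0.151], [0.693, 0.228, 0.684], [0.7, 0.013, -0.714]]
wrist_force: [-0.3, 0.6, -0.7]
gripper_width: 0.748
```

```bash
python3 - <<'E'
from h import *
st()
for n,(x0,y0,x1,y1) in dict(top=(290,235,350,285),scene=(215,175,275,225)).items():
    im=cams.capture(n)[:,:,::-1];cv2.imwrite(f"pics/full5{n}.png",im)
    cv2.imwrite(f"pics/g5{n}.png",cv2.resize(im[y0:y1,x0:x1],None,fx=12,fy=12,interpolation=2))
E
```

```text
t 10.7 J [ -27.7   32.1    7.1  -32.6  -96.2 -133.1] tcp [ 0.4629 -0.2102  0.1648] F [-0.3  0.6 -0.7] g 0.748
z [-0.1508  0.684  -0.7137] yaz 13.18
```

View pics/g5top.png

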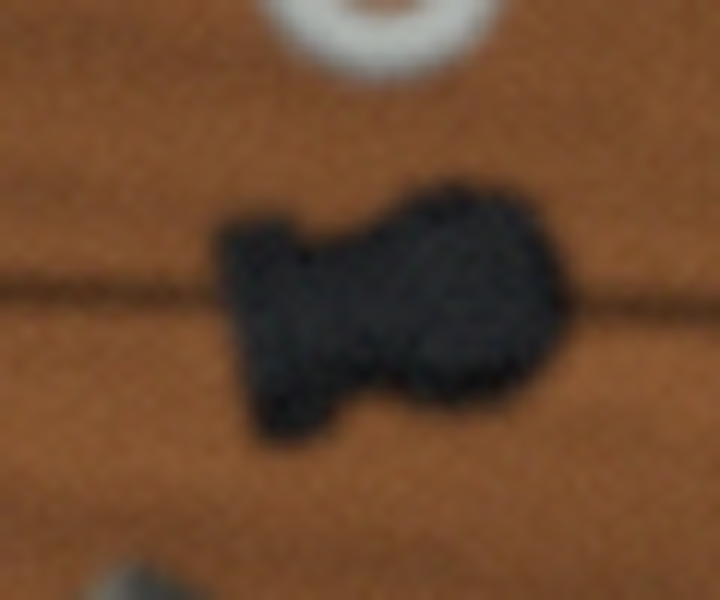

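View pics/g5scene.png

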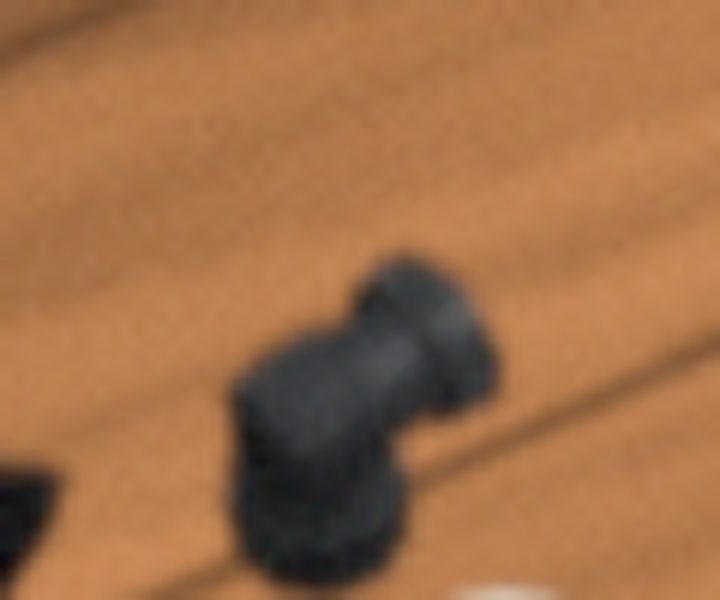

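```bash
python3 - <<'E'
from h import *
g=lambda x,y:((x+.5)/12+290-.5,(y+.5)/12+235-.5)
for z in (0.01,.024,.03): print(onz("top",g(460,296),z))
a=onz("top",g(222,225),.052);b=onz("top",g(255,435),.052);print(a,b,(a+b)/2, np.degrees(np.arctan2(*(a-b)[1::-1])))
E
```

```text
[ 0.4375 -0.1006  0.01  ]
[ 0.4369 -0.0995  0.024 ]
[ 0.4366 -0.0991  0.03  ]
[ 0.4489 -0.0477  0.052 ] [ 0.4057 -0.0555  0.052 ] [ 0.4273 -0.0516  0.052 ] 10.277922420270729
```

```bash
python3 - <<'E'
from h import *
delta([.4368,-.0995,.22],Rm(13,[0,0,-1]))
E
```

```text
shift [0.1186 0.0014 0.0358] turn [  0.33 -44.94   0.37] | n 0.124 44.9
```

Request:
{"name": "drive_tool", "arguments": {
  "deltas": [
    {"dx":0.035,"dy":0,"dz":-0.035,"wx":0,"wy":0,"wz":0},
    {"dx":0.119,"dy":0.001,"dz":0.036,"wx":0,"wy":-45,"wz":0},
    {"dx":0.119,"dy":0.001,"dz":0.036,"wx":0,"wy":-45,"wz":0},
    {"dx":0.119,"dy":0.001,"dz":0.036,"wx":0,"wy":-45,"wz":0},
    {"dx":0.119,"dy":0.001,"dz":0.036,"wx":0,"wy":-45,"wz":0},
    {"dx":0.119,"dy":0.001,"dz":0.036,"wx":0,"wy":-45,"wz":0},
    {"dx":0.119,"dy":0.001,"dz":0.036,"wx":0,"wy":-45,"wz":0},
    {"dx":0.119,"dy":0.001,"dz":0.036,"wx":0,"wy":-45,"wz":0},
    {"dx":0.119,"dy":0.001,"dz":0.036,"wx":0,"wy":-45,"wz":0}
  ]
}}

```text
time_s: 11.7
tcp_pos: [0.4356, -0.0978, 0.219]
ee_rot: [[-0.231, 0.973, 0.004], [0.973, 0.231, 0.002], [0.001, 0.005, -1.0]]
wrist_force: [0.7, 0.4, 0.2]
gripper_width: 0.75
```

Request:
{"name": "drive_tool", "arguments": {
  "deltas": [
    {"dx":0,"dy":0,"dz":0,"wx":0,"wy":0,"wz":-8},
    {"dx":0,"dy":0,"dz":0,"wx":0,"wy":0,"wz":-16},
    {"dx":0,"dy":0,"dz":0,"wx":0,"wy":0,"wz":-24},
    {"dx":0,"dy":0,"dz":0,"wx":0,"wy":0,"wz":-32},
    {"dx":0,"dy":0,"dz":0,"wx":0,"wy":0,"wz":-40},
    {"dx":0,"dy":0,"dz":0,"wx":0,"wy":0,"wz":-48},
    {"dx":0,"dy":0,"dz":0,"wx":0,"wy":0,"wz":-56},
    {"dx":0,"dy":0,"dz":0,"wx":0,"wy":0,"wz":-64},
    {"dx":0,"dy":0,"dz":0,"wx":0,"wy":0,"wz":-72},
    {"dx":0,"dy":0,"dz":0,"wx":0,"wy":0,"wz":-80},
    {"dx":0,"dy":0,"dz":0,"wx":0,"wy":0,"wz":-88},
    {"dx":0,"dy":0,"dz":0,"wx":0,"wy":0,"wz":-96},
    {"dx":0,"dy":0,"dz":0,"wx":0,"wy":0,"wz":-104},
    {"dx":0,"dy":0,"dz":0,"wx":0,"wy":0,"wz":-112},
    {"dx":0,"dy":0,"dz":0,"wx":0,"wy":0,"wz":-120},
    {"dx":0,"dy":0,"dz":0,"wx":0,"wy":0,"wz":-128},
    {"dx":0,"dy":0,"dz":0,"wx":0,"wy":0,"wz":-136},
    {"dx":0,"dy":0,"dz":0,"wx":0,"wy":0,"wz":-144},
    {"dx":0,"dy":0,"dz":0,"wx":0,"wy":0,"wz":-152},
    {"dx":0,"dy":0,"dz":0,"wx":0,"wy":0,"wz":-160}
  ]
}}

```text
time_s: 13.7
tcp_pos: [0.4363, -0.0992, 0.2189]
ee_rot: [[-0.114, -0.994, 0.004], [-0.994, 0.114, 0.002], [-0.003, -0.004, -1.0]]
wrist_force: [0.1, 0.6, -0.9]
gripper_width: 0.745
```

```bash
python3 - <<'E'
from h import *
st()
delta([.4368,-.0995,.035],Rm(-167.5,[0,0,-1]))
E
```

```text
t 13.7 J [  8.    4.5 -23.5  -0.1 -61.7 -14.5] tcp [ 0.4363 -0.0992  0.2189] F [ 0.1  0.6 -0.9] g 0.745
z [ 0.0045  0.0024 -1.    ] yaz 173.48
shift [0.0008 0.0002 0.1839] turn [ -0.26   0.12 -19.02] | n 0.184 19.0
```

Request:
{"name": "drive_tool", "arguments": {
  "deltas": [
    {"dx":0.001,"dy":0,"dz":0.02,"wx":-0.2,"wy":0.1,"wz":-8},
    {"dx":0.001,"dy":0,"dz":0.05,"wx":-0.2,"wy":0.1,"wz":-16},
    {"dx":0.001,"dy":0,"dz":0.09,"wx":-0.2,"wy":0.1,"wz":-19},
    {"dx":0.001,"dy":0,"dz":0.13,"wx":-0.2,"wy":0.1,"wz":-19},
    {"dx":0.001,"dy":0,"dz":0.16,"wx":-0.2,"wy":0.1,"wz":-19},
    {"dx":0.001,"dy":0,"dz":0.175,"wx":-0.2,"wy":0.1,"wz":-19},
    {"dx":0.001,"dy":0,"dz":0.183,"wx":-0.2,"wy":0.1,"wz":-19},
    {"dx":0.001,"dy":0,"dz":0.183,"wx":-0.2,"wy":0.1,"wz":-19}
  ]
}}

```text
time_s: 14.5
tcp_pos: [0.4367, -0.0998, 0.0354]
ee_rot: [[0.211, -0.977, -0.0], [-0.977, -0.211, -0.001], [0.001, 0.0, -1.0]]
wrist_force: [-0.7, -0.0, -0.4]
gripper_width: 0.752
```

Request:
{"name": "drive_tool", "arguments": {
  "deltas": [
    {"dx":0,"dy":0,"dz":0,"wx":0,"wy":0,"wz":0},
    {"dx":0,"dy":0,"dz":0,"wx":0,"wy":0,"wz":0},
    {"dx":0,"dy":0,"dz":0,"wx":0,"wy":0,"wz":0},
    {"dx":0,"dy":0,"dz":0,"wx":0,"wy":0,"wz":0},
    {"dx":0,"dy":0,"dz":0,"wx":0,"wy":0,"wz":0},
    {"dx":0,"dy":0,"dz":0,"wx":0,"wy":0,"wz":0},
    {"dx":0,"dy":0,"dz":0,"wx":0,"wy":0,"wz":0},
    {"dx":0,"dy":0,"dz":0,"wx":0,"wy":0,"wz":0}
  ],
  "gripper": 0.2
}}

```text
time_s: 15.3
tcp_pos: [0.4371, -0.099, 0.037]
ee_rot: [[0.213, -0.977, 0.003], [-0.977, -0.213, -0.001], [0.001, -0.003, -1.0]]
wrist_force: [-1.1, 1.1, 5.7]
gripper_width: 0.411
```

```bash
python3 - <<'E'
from h import *
st()
for n,(x0,y0,x1,y1) in dict(top=(270,200,420,310),scene=(170,130,320,240)).items():
    cv2.imwrite(f"pics/g6{n}.png",cv2.resize(cams.capture(n)[y0:y1,x0:x1,::-1],None,fx=5,fy=5,interpolation=2))
E
```

```text
t 15.3 J [  8.2  19.  -37.4   0.1 -33.4   4.1] tcp [ 0.4371 -0.099   0.037 ] F [-1.1  1.1  5.7] g 0.411
z [ 0.0028 -0.0006 -1.    ] yaz -167.68
```

View pics/g6top.png

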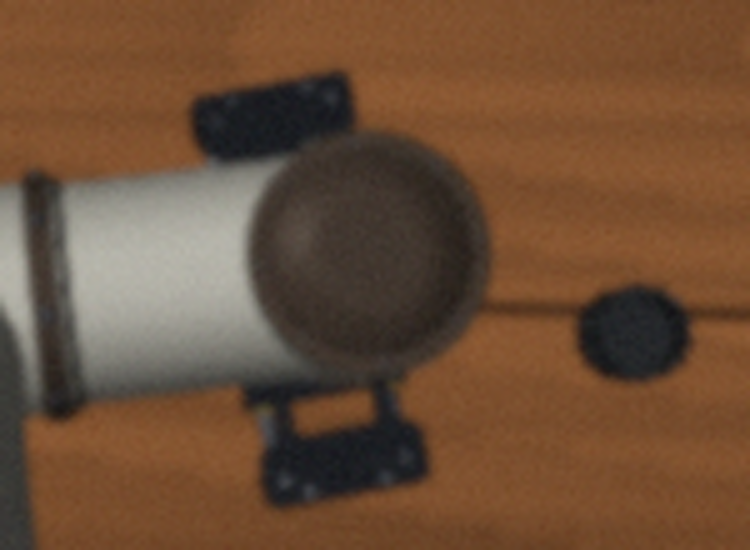

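View pics/g6scene.png

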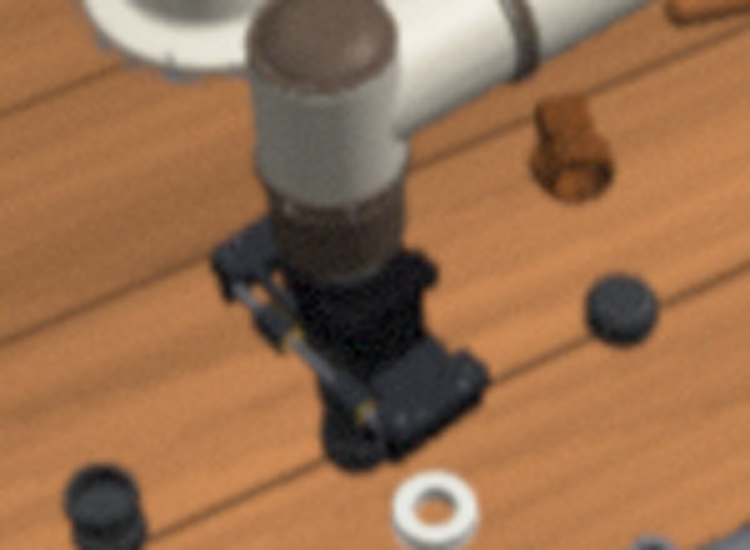

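```bash
python3 - <<'E'
from h import *
delta([.437,-.099,.2],Rm(-167.7,[0,0,-1]))
delta([.6521,-.0043,.2],Rm(-42,[0,0,-1]))
E
```

```text
shift [ 0.0001 -0.0003 -0.163 ] turn [-0.15 -0.07  0.02] | n 0.163 0.2
shift [-0.0465 -0.2306 -0.1625] turn [  -0.01   -0.2  -125.68] | n 0.286 125.7
```

Request:
{"name": "drive_tool", "arguments": {
  "deltas": [
    {"dx":0,"dy":0,"dz":-0.02,"wx":0,"wy":0,"wz":0},
    {"dx":0,"dy":0,"dz":-0.06,"wx":0,"wy":0,"wz":0},
    {"dx":0,"dy":0,"dz":-0.11,"wx":0,"wy":0,"wz":0},
    {"dx":0,"dy":0,"dz":-0.163,"wx":0,"wy":0,"wz":-8},
    {"dx":-0.002,"dy":-0.02,"dz":-0.163,"wx":0,"wy":0,"wz":-16},
    {"dx":-0.005,"dy":-0.045,"dz":-0.163,"wx":0,"wy":0,"wz":-24},
    {"dx":-0.01,"dy":-0.07,"dz":-0.163,"wx":0,"wy":0,"wz":-32},
    {"dx":-0.016,"dy":-0.095,"dz":-0.163,"wx":0,"wy":0,"wz":-40},
    {"dx":-0.022,"dy":-0.12,"dz":-0.163,"wx":0,"wy":0,"wz":-48},
    {"dx":-0.028,"dy":-0.145,"dz":-0.163,"wx":0,"wy":0,"wz":-56},
    {"dx":-0.034,"dy":-0.17,"dz":-0.163,"wx":0,"wy":0,"wz":-64},
    {"dx":-0.04,"dy":-0.195,"dz":-0.163,"wx":0,"wy":0,"wz":-72},
    {"dx":-0.044,"dy":-0.22,"dz":-0.163,"wx":0,"wy":0,"wz":-80},
    {"dx":-0.0465,"dy":-0.2305,"dz":-0.163,"wx":0,"wy":0,"wz":-88},
    {"dx":-0.0465,"dy":-0.2305,"dz":-0.163,"wx":0,"wy":0,"wz":-96},
    {"dx":-0.0465,"dy":-0.2305,"dz":-0.163,"wx":0,"wy":0,"wz":-104},
    {"dx":-0.0465,"dy":-0.2305,"dz":-0.163,"wx":0,"wy":0,"wz":-112},
    {"dx":-0.0465,"dy":-0.2305,"dz":-0.163,"wx":0,"wy":0,"wz":-120},
    {"dx":-0.0465,"dy":-0.2305,"dz":-0.163,"wx":0,"wy":0,"wz":-125.7},
    {"dx":-0.0465,"dy":-0.2305,"dz":-0.163,"wx":0,"wy":0,"wz":-125.7}
  ]
}}

```text
time_s: 17.4
tcp_pos: [0.6515, -0.0042, 0.1987]
ee_rot: [[0.669, 0.743, 0.001], [0.743, -0.669, -0.0], [0.0, 0.001, -1.0]]
wrist_force: [-0.3, 0.2, -1.9]
gripper_width: 0.408
```

```bash
python3 - <<'E'
from h import *
st();delta([.6521,-.0043,.14],Rm(-42,[0,0,-1]))
for n,(x0,y0,x1,y1) in dict(top=(215,90,365,200),scene=(240,170,390,280)).items():
    cv2.imwrite(f"pics/g7{n}.png",cv2.resize(cams.capture(n)[y0:y1,x0:x1,::-1],None,fx=5,fy=5,interpolation=2))
E
```

```text
t 17.4 J [ 13.8  25.5   2.4   0.  -66.9 124.1] tcp [ 0.6515 -0.0042  0.1987] F [-0.3  0.2 -1.9] g 0.408
z [ 0.0006 -0.0003 -1.    ] yaz -42.02
shift [0.0003 0.0005 0.0587] turn [ 0.04 -0.01 -0.02] | n 0.059 0.0
```

View pics/g7top.png

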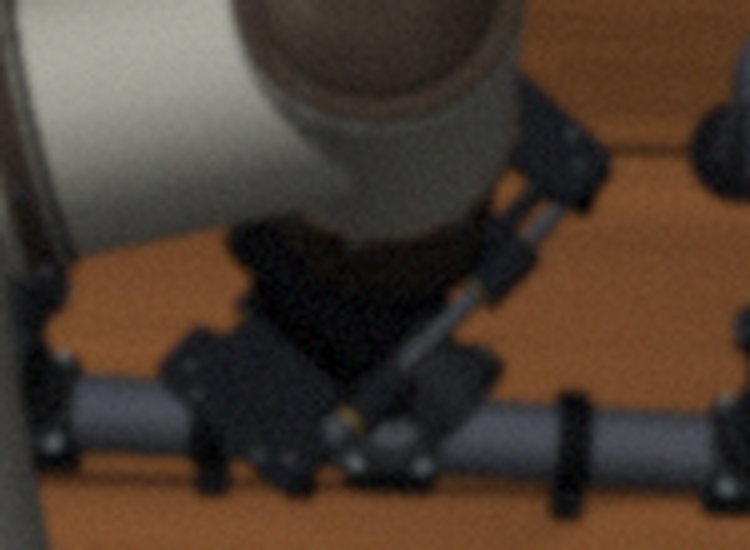

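View pics/g7scene.png

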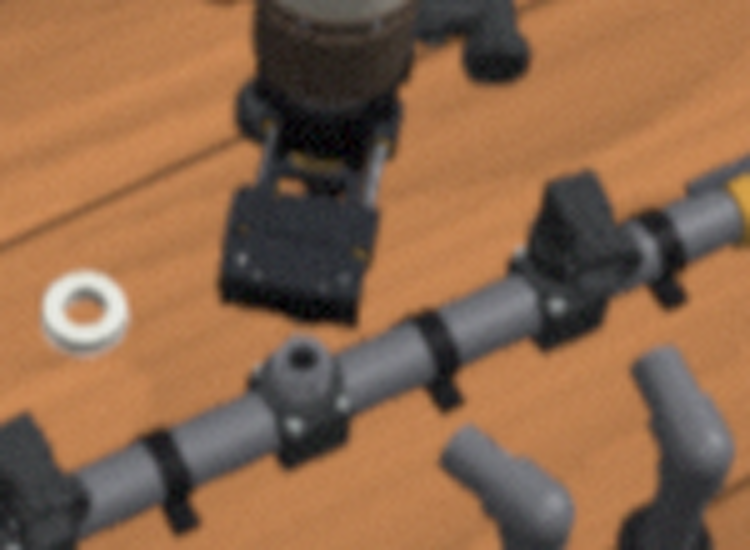

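Request:
{"name": "drive_tool", "arguments": {
  "deltas": [
    {"dx":0.0003,"dy":0.0005,"dz":0.03,"wx":0,"wy":0,"wz":0},
    {"dx":0.0003,"dy":0.0005,"dz":0.055,"wx":0,"wy":0,"wz":0},
    {"dx":0.0003,"dy":0.0005,"dz":0.066,"wx":0,"wy":0,"wz":0},
    {"dx":0.0003,"dy":0.0005,"dz":0.07,"wx":0,"wy":0,"wz":0},
    {"dx":0.0003,"dy":0.0005,"dz":0.07,"wx":0,"wy":0,"wz":0}
  ]
}}

```text
time_s: 18.0
tcp_pos: [0.6531, -0.0046, 0.1301]
ee_rot: [[0.669, 0.743, 0.003], [0.743, -0.669, -0.001], [0.001, 0.003, -1.0]]
wrist_force: [-0.2, -0.6, -1.3]
gripper_width: 0.412
```

Request:
{"name": "drive_tool", "arguments": {
  "deltas": [
    {"dx":0,"dy":0,"dz":0.001,"wx":0,"wy":0,"wz":0},
    {"dx":0,"dy":0,"dz":0.002,"wx":0,"wy":0,"wz":0},
    {"dx":0,"dy":0,"dz":0.003,"wx":0,"wy":0,"wz":0},
    {"dx":0,"dy":0,"dz":0.003,"wx":0,"wy":0,"wz":0}
  ]
}}

```text
time_s: 18.4
tcp_pos: [0.6528, -0.0045, 0.1274]
ee_rot: [[0.669, 0.743, 0.003], [0.743, -0.669, -0.0], [0.002, 0.003, -1.0]]
wrist_force: [-0.0, 0.8, -2.1]
gripper_width: 0.41
```

Request:
{"name": "drive_tool", "arguments": {
  "deltas": [
    {"dx":0,"dy":0,"dz":0.001,"wx":0,"wy":0,"wz":0},
    {"dx":0,"dy":0,"dz":0.002,"wx":0,"wy":0,"wz":0},
    {"dx":0,"dy":0,"dz":0.003,"wx":0,"wy":0,"wz":0},
    {"dx":0,"dy":0,"dz":0.003,"wx":0,"wy":0,"wz":0}
  ]
}}

```text
time_s: 18.8
tcp_pos: [0.6526, -0.0045, 0.1238]
ee_rot: [[0.669, 0.743, 0.002], [0.743, -0.669, -0.001], [0.001, 0.002, -1.0]]
wrist_force: [0.9, 0.0, -1.8]
gripper_width: 0.411
```

Request:
{"name": "drive_tool", "arguments": {
  "deltas": [
    {"dx":0,"dy":0,"dz":0.001,"wx":0,"wy":0,"wz":0},
    {"dx":0,"dy":0,"dz":0.002,"wx":0,"wy":0,"wz":0},
    {"dx":0,"dy":0,"dz":0.003,"wx":0,"wy":0,"wz":0},
    {"dx":0,"dy":0,"dz":0.003,"wx":0,"wy":0,"wz":0}
  ]
}}

```text
time_s: 19.2
tcp_pos: [0.6525, -0.0045, 0.1207]
ee_rot: [[0.669, 0.743, 0.002], [0.743, -0.669, -0.0], [0.001, 0.002, -1.0]]
wrist_force: [-0.9, 0.5, -2.5]
gripper_width: 0.412
```

```bash
python3 -c "
from h import *
st();print(r.sense()['moment'])"
```

```text
t 19.2 J [ 13.8  29.3  -3.2   0.1 -57.4 124.2] tcp [ 0.6525 -0.0045  0.1207] F [-0.9  0.5 -2.5] g 0.412
z [ 0.002  -0.0005 -1.    ] yaz -42.0
[0.0198 0.1204 0.0027]
```

Request:
{"name": "drive_tool", "arguments": {
  "deltas": [
    {"dx":0,"dy":0,"dz":0.001,"wx":0,"wy":0,"wz":0},
    {"dx":0,"dy":0,"dz":0.002,"wx":0,"wy":0,"wz":0},
    {"dx":0,"dy":0,"dz":0.003,"wx":0,"wy":0,"wz":0},
    {"dx":0,"dy":0,"dz":0.003,"wx":0,"wy":0,"wz":0}
  ]
}}

```text
time_s: 19.6
tcp_pos: [0.6524, -0.0049, 0.1177]
ee_rot: [[0.669, 0.743, 0.002], [0.743, -0.669, -0.001], [0.0, 0.002, -1.0]]
wrist_force: [-1.9, -0.8, -1.6]
gripper_width: 0.411
```

Request:
{"name": "drive_tool", "arguments": {
  "deltas": [
    {"dx":0,"dy":0,"dz":0.001,"wx":0,"wy":0,"wz":0},
    {"dx":0,"dy":0,"dz":0.002,"wx":0,"wy":0,"wz":0},
    {"dx":0,"dy":0,"dz":0.002,"wx":0,"wy":0,"wz":0}
  ]
}}

```text
time_s: 19.9
tcp_pos: [0.6524, -0.0047, 0.1158]
ee_rot: [[0.669, 0.743, 0.002], [0.743, -0.669, -0.001], [0.0, 0.002, -1.0]]
wrist_force: [-2.3, -1.2, -1.3]
gripper_width: 0.414
```

Request:
{"name": "drive_tool", "arguments": {
  "deltas": [
    {"dx":0,"dy":0,"dz":0.001,"wx":0,"wy":0,"wz":0},
    {"dx":0,"dy":0,"dz":0.0015,"wx":0,"wy":0,"wz":0},
    {"dx":0,"dy":0,"dz":0.0015,"wx":0,"wy":0,"wz":0}
  ]
}}

```text
time_s: 20.2
tcp_pos: [0.6525, -0.0047, 0.1156]
ee_rot: [[0.669, 0.743, 0.002], [0.743, -0.669, -0.001], [0.001, 0.002, -1.0]]
wrist_force: [-4.8, -0.1, 4.3]
gripper_width: 0.413
```

```bash
python3 -c "
from h import *
st();print(r.sense()['moment'])"
```

```text
t 20.2 J [ 13.8  29.5  -3.6   0.1 -56.8 124.2] tcp [ 0.6525 -0.0047  0.1156] F [-4.8 -0.1  4.3] g 0.413
z [ 0.0024 -0.001  -1.    ] yaz -41.98
[-0.4073  1.453  -0.0299]
```

Request:
{"name": "drive_tool", "arguments": {
  "deltas": [
    {"dx":-0.0003,"dy":-0.0003,"dz":0,"wx":0,"wy":0,"wz":4},
    {"dx":-0.0003,"dy":-0.0003,"dz":0.0003,"wx":0,"wy":0,"wz":10},
    {"dx":-0.0003,"dy":-0.0003,"dz":0.0005,"wx":0,"wy":0,"wz":16},
    {"dx":-0.0003,"dy":-0.0003,"dz":0.0007,"wx":0,"wy":0,"wz":22},
    {"dx":-0.0003,"dy":-0.0003,"dz":0.0009,"wx":0,"wy":0,"wz":28},
    {"dx":-0.0003,"dy":-0.0003,"dz":0.0011,"wx":0,"wy":0,"wz":34},
    {"dx":-0.0003,"dy":-0.0003,"dz":0.0013,"wx":0,"wy":0,"wz":40},
    {"dx":-0.0003,"dy":-0.0003,"dz":0.0013,"wx":0,"wy":0,"wz":40}
  ]
}}

```text
time_s: 21.0
tcp_pos: [0.6522, -0.0048, 0.1143]
ee_rot: [[0.99, 0.139, 0.003], [0.139, -0.99, -0.001], [0.003, 0.001, -1.0]]
wrist_force: [-3.8, -0.3, 4.1]
gripper_width: 0.415
```

```bash
python3 -c "
from h import *
st();print(r.sense()['moment'])"
```

```text
t 21.0 J [ 13.8  29.6  -3.7   0.1 -56.6  84.1] tcp [ 0.6522 -0.0048  0.1143] F [-3.8 -0.3  4.1] g 0.415
z [ 0.0027 -0.001  -1.    ] yaz -82.01
[-0.4214  1.552  -0.028 ]
```

Request:
{"name": "drive_tool", "arguments": {
  "deltas": [
    {"dx":-0.0003,"dy":0,"dz":0.0002,"wx":0,"wy":0,"wz":5},
    {"dx":-0.0003,"dy":0,"dz":0.0004,"wx":0,"wy":0,"wz":12},
    {"dx":-0.0003,"dy":0,"dz":0.0006,"wx":0,"wy":0,"wz":19},
    {"dx":-0.0003,"dy":0,"dz":0.0009,"wx":0,"wy":0,"wz":26},
    {"dx":-0.0003,"dy":0,"dz":0.0011,"wx":0,"wy":0,"wz":33},
    {"dx":-0.0003,"dy":0,"dz":0.0013,"wx":0,"wy":0,"wz":40},
    {"dx":-0.0003,"dy":0,"dz":0.0016,"wx":0,"wy":0,"wz":47},
    {"dx":-0.0003,"dy":0,"dz":0.0018,"wx":0,"wy":0,"wz":54},
    {"dx":-0.0003,"dy":0,"dz":0.002,"wx":0,"wy":0,"wz":61},
    {"dx":-0.0003,"dy":0,"dz":0.0023,"wx":0,"wy":0,"wz":68},
    {"dx":-0.0003,"dy":0,"dz":0.0025,"wx":0,"wy":0,"wz":75},
    {"dx":-0.0003,"dy":0,"dz":0.0027,"wx":0,"wy":0,"wz":82},
    {"dx":-0.0003,"dy":0,"dz":0.003,"wx":0,"wy":0,"wz":90},
    {"dx":-0.0003,"dy":0,"dz":0.003,"wx":0,"wy":0,"wz":90}
  ]
}}

```text
time_s: 22.4
tcp_pos: [0.6527, -0.0043, 0.1113]
ee_rot: [[0.141, -0.99, 0.005], [-0.99, -0.141, -0.0], [0.001, -0.005, -1.0]]
wrist_force: [-3.1, 0.8, 5.2]
gripper_width: 0.409
```

```bash
python3 -c "
from h import *
st();print(r.sense()['moment'])"
```

```text
t 22.4 J [ 13.8  29.7  -3.9   0.1 -56.1  -5.8] tcp [ 0.6527 -0.0043  0.1113] F [-3.1  0.8  5.2] g 0.409
z [ 0.0047 -0.0001 -1.    ] yaz -171.9
[ 0.1585  1.0708 -0.0294]
```

Request:
{"name": "drive_tool", "arguments": {
  "deltas": [
    {"dx":0,"dy":0.0003,"dz":0.0002,"wx":0,"wy":0,"wz":5},
    {"dx":0,"dy":0.0003,"dz":0.0004,"wx":0,"wy":0,"wz":12},
    {"dx":0,"dy":0.0003,"dz":0.0006,"wx":0,"wy":0,"wz":19},
    {"dx":0,"dy":0.0003,"dz":0.0009,"wx":0,"wy":0,"wz":26},
    {"dx":0,"dy":0.0003,"dz":0.0011,"wx":0,"wy":0,"wz":33},
    {"dx":0,"dy":0.0003,"dz":0.0013,"wx":0,"wy":0,"wz":40},
    {"dx":0,"dy":0.0003,"dz":0.0016,"wx":0,"wy":0,"wz":47},
    {"dx":0,"dy":0.0003,"dz":0.0018,"wx":0,"wy":0,"wz":54},
    {"dx":0,"dy":0.0003,"dz":0.002,"wx":0,"wy":0,"wz":61},
    {"dx":0,"dy":0.0003,"dz":0.0023,"wx":0,"wy":0,"wz":68},
    {"dx":0,"dy":0.0003,"dz":0.0025,"wx":0,"wy":0,"wz":75},
    {"dx":0,"dy":0.0003,"dz":0.0027,"wx":0,"wy":0,"wz":80.5},
    {"dx":0,"dy":0.0003,"dz":0.0027,"wx":0,"wy":0,"wz":80.5}
  ]
}}

```text
time_s: 23.7
tcp_pos: [0.6534, -0.0045, 0.1087]
ee_rot: [[-0.952, -0.305, 0.007], [-0.305, 0.952, -0.0], [-0.006, -0.002, -1.0]]
wrist_force: [-1.1, -0.9, 4.5]
gripper_width: 0.409
```

```bash
python3 - <<'E'
from h import *
st();print(r.sense()['moment'])
for n,(x0,y0,x1,y1) in dict(top=(215,90,365,200),scene=(240,170,390,280)).items():
    cv2.imwrite(f"pics/g8{n}.png",cv2.resize(cams.capture(n)[y0:y1,x0:x1,::-1],None,fx=5,fy=5,interpolation=2))
E
```

```text
t 23.7 J [ 13.8  29.9  -4.1   0.1 -55.7 -86.1] tcp [ 0.6534 -0.0045  0.1087] F [-1.1 -0.9  4.5] g 0.409
z [ 0.0067 -0.0003 -1.    ] yaz 107.74
[-0.3273  0.2136 -0.0367]
```

View pics/g8top.png

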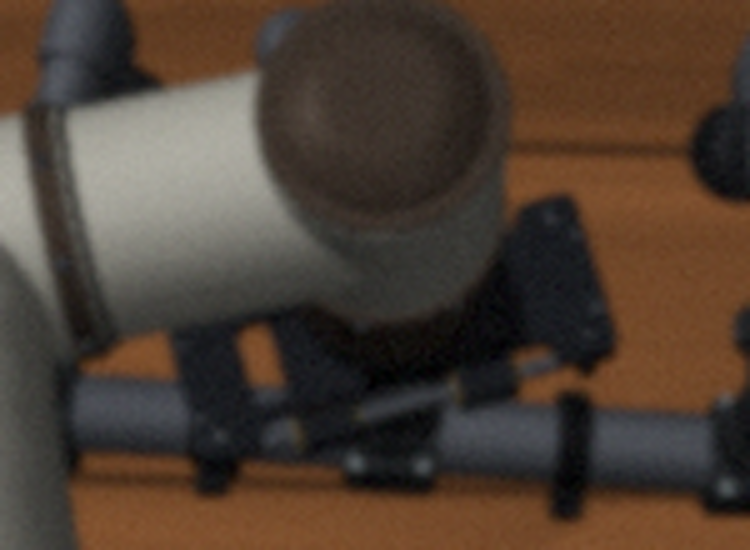

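View pics/g8scene.png

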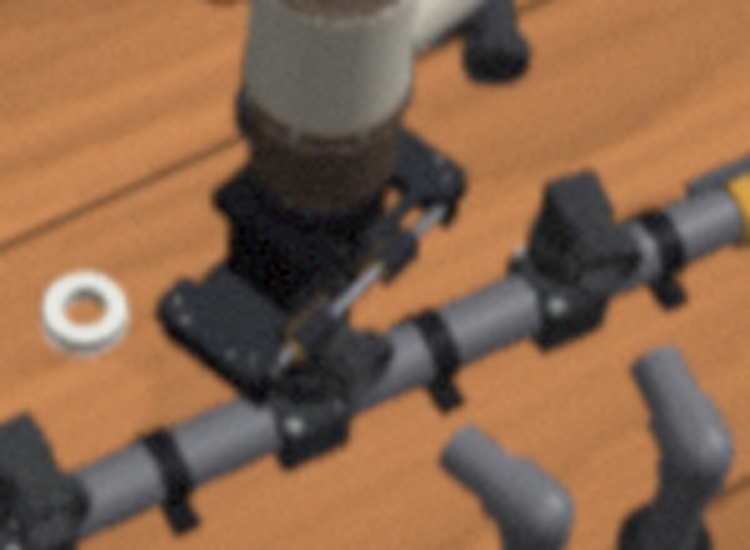

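Request:
{"name": "drive_tool", "arguments": {
  "deltas": [
    {"dx":0,"dy":0,"dz":-0.0006,"wx":0,"wy":0,"wz":0},
    {"dx":0,"dy":0,"dz":-0.0006,"wx":0,"wy":0,"wz":0},
    {"dx":0,"dy":0,"dz":-0.0006,"wx":0,"wy":0,"wz":0},
    {"dx":0,"dy":0,"dz":-0.0006,"wx":0,"wy":0,"wz":0},
    {"dx":0,"dy":0,"dz":-0.0006,"wx":0,"wy":0,"wz":0},
    {"dx":0,"dy":0,"dz":-0.01,"wx":0,"wy":0,"wz":0},
    {"dx":0,"dy":0,"dz":-0.03,"wx":0,"wy":0,"wz":0},
    {"dx":0,"dy":0,"dz":-0.06,"wx":0,"wy":0,"wz":0},
    {"dx":0,"dy":0,"dz":-0.1,"wx":0,"wy":0,"wz":0},
    {"dx":0.05,"dy":0,"dz":-0.15,"wx":0,"wy":0,"wz":0},
    {"dx":0.1,"dy":0,"dz":-0.15,"wx":0,"wy":0,"wz":0},
    {"dx":0.15,"dy":0,"dz":-0.15,"wx":0,"wy":0,"wz":0},
    {"dx":0.2,"dy":0,"dz":-0.15,"wx":0,"wy":0,"wz":0},
    {"dx":0.25,"dy":0,"dz":-0.15,"wx":0,"wy":0,"wz":0},
    {"dx":0.25,"dy":0,"dz":-0.15,"wx":0,"wy":0,"wz":0}
  ],
  "gripper": 0.75
}}

```text
time_s: 25.3
tcp_pos: [0.4088, -0.0808, 0.258]
ee_rot: [[-0.954, -0.3, 0.004], [-0.3, 0.954, 0.0], [-0.004, -0.001, -1.0]]
wrist_force: [0.4, 0.4, 0.7]
gripper_width: 0.744
```

```bash
python3 - <<'E'
from h import *
st()
for n,(x0,y0,x1,y1) in dict(top=(260,90,330,190),scene=(265,210,375,300)).items():
    im=cams.capture(n)[:,:,::-1];cv2.imwrite(f"pics/full9{n}.png",im)
    k=6 if n=="top" else 7
    cv2.imwrite(f"pics/g9{n}.png",cv2.resize(im[y0:y1,x0:x1],None,fx=k,fy=k,interpolation=2))
E
```

```text
t 25.3 J [ 11.4  -0.6 -23.1   0.  -67.3 -83.9] tcp [ 0.4088 -0.0808  0.258 ] F [0.4 0.4 0.7] g 0.744
z [ 0.0037  0.0003 -1.    ] yaz 107.46
```

View pics/g9top.png

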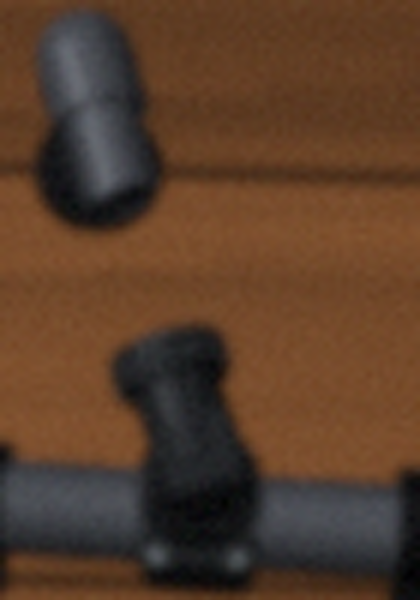

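View pics/g9scene.png

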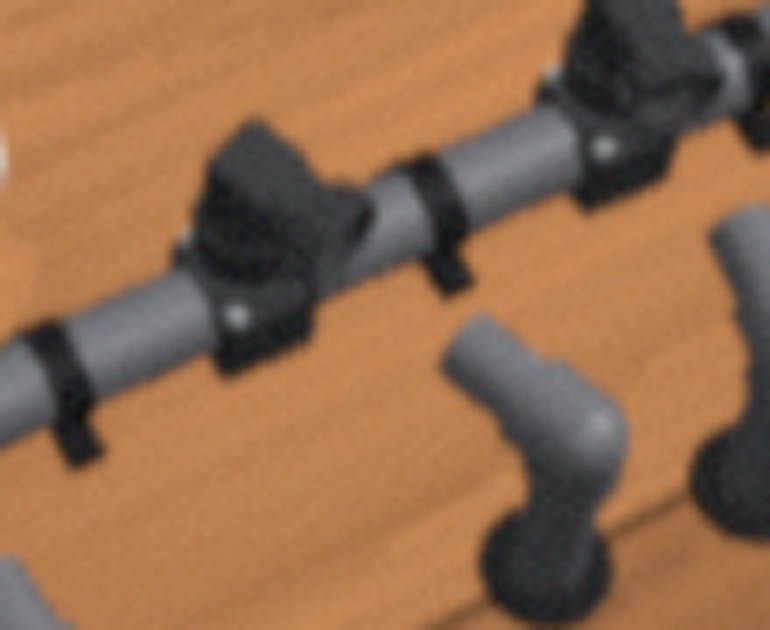

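View pics/full9top.png

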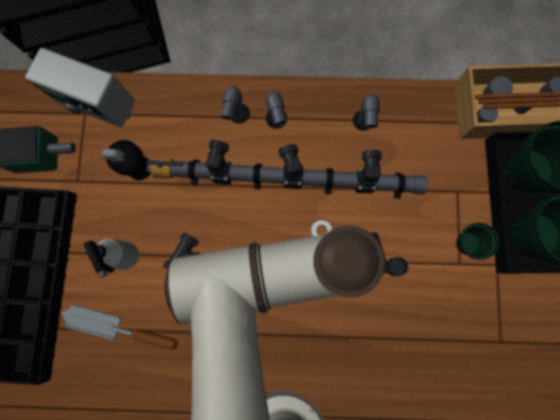

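```bash
python3 - <<'E'
from h import *
a=np.linspace(0,2*np.pi,60);Z=np.array([0,0,1.])
circ=lambda c,u,v,rr:[c+rr*(np.cos(t)*u+np.sin(t)*v) for t in a]
S=np.array([.6521,-.0043,.062])
vs=[]
for n,(x0,y0,x1,y1) in dict(top=(265,100,320,190),scene=(280,215,370,300)).items():
    im=cv2.imread(f"pics/full9{n}.png");k=6
    for f,h in((17.6,.0095),(10,.0095),(25,.0095)):
        f=np.deg2rad(f);x=np.array([np.cos(f),np.sin(f),0]);u=np.cross(Z,x);C=S+Z*(h+.052)
        v=cv2.resize(im[y0:y1,x0:x1],None,fx=k,fy=k,interpolation=2)
        for q in [circ(C+.05*x,u,Z,.0245),circ(C+.032*x,u,Z,.0245),[C+.018*Z+s*.018*u+t*.017*x for s,t in((1,1),(1,-1),(-1,-1),(-1,1),(1,1))],circ(S+np.array([.115*np.cos(.307),.115*np.sin(.307),.061]),np.array([-.302,.953,0]),Z,.016)]:
            p=np.array([(proj(n,P)-[x0,y0]+.5)*k for P in q]);cv2.polylines(v,[p.round().astype(np.int32)],False,(0,255,255),1)
        vs.append(v)
cv2.imwrite("pics/o1.png",cv2.resize(np.hstack(vs[:3]),None,fx=.8,fy=.8));w=np.hstack(vs[3:]);cv2.imwrite("pics/o2.png",cv2.resize(w,None,fx=.49,fy=.49))
E
```

```text
(no output)
```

View pics/o1.png

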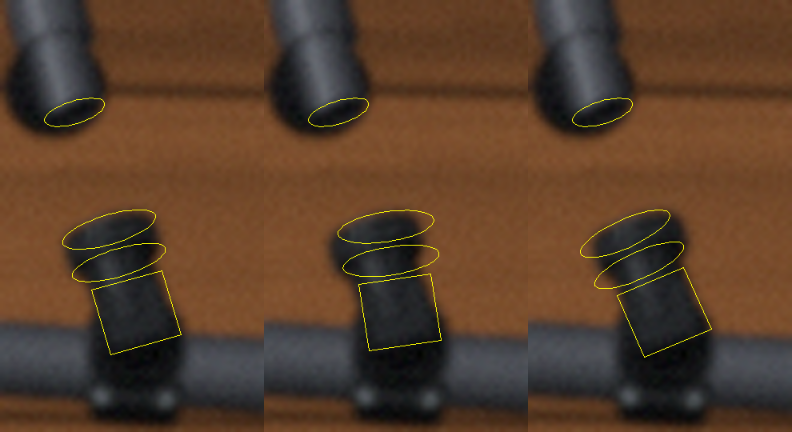

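View pics/o2.png

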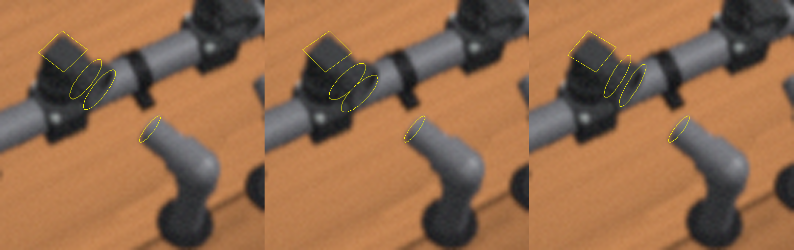

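```bash
python3 -c "
from station import ticket
print(ticket.finish_job())"
```

```text
the job is handed in; nothing more can be done
None
```

I picked up the loose dark elbow and screwed it onto the bare riser with its outlet facing that riser's feed pipe. I then let go, moved the arm clear and handed the job in at about 25 s. The hand-in gives no verdict.

To turn it mouth down I gripped it at 45°, gave it a half turn, stood it on the bench and regripped it from above. It dropped into the thread about 16.5 mm above the flange. I then turned it about 210° clockwise, and it went down as the thread should.

**Last checks:**
- **Height:** the mouth is about 9.5–9.7 mm above the flange, worked out from the gripper height, so roughly 2 mm inside the 11.8 mm limit. The pictures agree, but I did not measure it directly.
- **Direction:** the outlet points at about 16–17.6° in the picture. I measured the feed direction as 17–18°, with up to about 3 mm of disagreement between the two camera views.
- **Forces:** contact forces at the wrist, read at the end of each move, were about 6 N or less.
- **Bystanders:** the coupling, tape, pot and spray bottle look unmoved in the last top view. The arm hid the end cap and part of the tee, but neither was ever approached.

No check failed.

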